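Set up a plug sample block for the camera head

ROBOT

A 7-joint arm with a two-finger parallel gripper is mounted at the origin on the work surface. World frame = base frame: x ahead of the robot, y to its left, z up, the work surface at z = 0. Lengths are in mm, angles in rad, forces in N, time in s.
With the tool pointing down it reaches from about 400 to 925 mm from the base axis. Payload 4.1 kg.
Tool frame: the origin (TCP) lies between the finger pads; the fingertips stand 22 mm ahead of it and the grasp point (between the pads) lies 3 mm ahead of it (ctrl.tcp_to_tips is the distance from the TCP to the fingertips, in mm); z points along the fingers, y is the direction in which the jaws open and shut (so a half turn about z gives the same grasp; the last joint's range is limited). The gripper opens to 85 mm and grips with 20 to 120 N. Pads are 22 mm wide; open, the fingers measure 114 mm over their backs; the gripper's body (76 mm by 85 mm) begins 54 mm behind the grasp point. The pads swing forward as they close: fully open they stand 13 mm farther back than shut.
Start: joints at [1.225, 0.398, 0.045, 1.537, -0.019, 1.207, -0.051], TCP at [158.831, -630.328, 253.347] pointing down, gripper open.
Joint ranges: [-2.82, 2.82], [-0.49, 2.23], [-1.37, 1.46], [0, 2.46], [-1.36, 4.5], [0.23, 2], [-2.94, 2.94]. Speed limits (rad/s): [2.57, 2.57, 3.14, 3.14, 3.14, 3.14, 3.14].

INTERFACE

Orientations are given as a unit quaternion [x, y, z, w].
In Python, from plant import ctrl gives the robot as it stands.
- The arm moves only by the tool step_arm, never from a script. Its argument "plan" is a list of rows, each a list of 3 entries, a list of its own where there are three numbers: the shift along the tool's x, y, z in units of 25 mm (1.0 is 25 mm), then the turn about the tool's z in rad, then the closure in counts, from 0 (fully open) to 255 (shut). In form: [[[x, y, z], yaw, gripper], ...]. A call has 1 to 20 rows; each row is the pose to reach, as a shift and turn from the pose commanded when the call began, along the tool's axes at that moment; what a row does not reach only later rows make up. A row lasts 1/12 s, in which the tool goes at most 41.7 mm and 7.16 degrees, less where a joint would pass 70% of its speed; a pose out of reach is approached as far as the arm can. A call with a gripper value outside its range is refused whole. The fingers move at their own pace and stop on an object; the grip force is fixed at half the most. Time passes only in rows, so rows that repeat a pose let the fingers close. It gives the time, the measured TCP pose, the force and the opening at its end, in the units of the state.
- ctrl.read_state(): the state, without advancing time (a new reading comes with each control period).
- ctrl.camera(name): name is "side" or "top"; returns a dict with "color" (400x640x3 uint8, blue, green, red), "vertical_fov" (degrees; the focal length in pixels is half the picture's height over the tangent of half this angle, whatever the lens; pixels are square), "cx", "cy" (the principal point, pixels), "R" (3x3) and "t" (3): a world point X has camera coordinates R X + t. Camera axes: x right, y down, z forward; pixel columns grow to the right and rows downward; lengths in mm; the calibration is good to about 2 mm. A picture is of the moment at which its call begins. There is no depth.
- ctrl.finish_job(): hands the job in, once; it reports no verdict.
The state is a dict: "time": time; "q": joint angles; "dq": joint speeds; "joint_torque": joint torques, N m; "ee_pos": TCP position; "tool_rot": TCP orientation; "ft_force": force on the tool from outside, world axes, zero at the start; "wrist_torque": the same for the moment, N m; "opening": finger opening in mm.
Only numpy, scipy, OpenCV 4.12 (cv2) and the standard library are available. Lean on these libraries where they do the work, as an engineer would, in place of code of your own. Each camera call takes 0.05 s, during which the arm holds its last target.

TASK

Push the sample block fully home against both stop bars and set every white plug upright in a pocket of its own in the block, right to the bottom. Then hang the camera head by its hook on the right-hand end of the rail (as seen from the robot; well clear of the middle), lens towards the robot, and slide it along the rail, without lifting it off, until its hook sits centred on the brass band; leave everything in place and let go. Never tip the camera head over, and leave the other things on the table alone.

Things in the scene. Friction and masses are not known exactly. Their poses are not given: they have to be found in the camera images.
- rail: Fixed horizontal round steel rail, 16 mm diameter, 410 mm free length between two square aluminium posts (30 mm wide, 266 mm high, at y = +-225 mm). Origin on the table under the rail's middle; z up; y along the rail, to the robot's left; x away from the robot. The rail's axis is 240 mm above the origin.
- mark: The mark: a flush brass band round the rail, 60 mm long, on the left half of the rail, 60 to 120 mm from its middle. Origin on the rail's axis at the band's middle; y along the rail.
- stops: Fixed corner of two dark steel bars, 30 mm high, 16 mm thick. Back bar: 258 mm long, on the far side, inner face at x = +33 mm. Side bar: 66 mm long, on the robot's left, inner face at y = +113 mm. Origin on the table just where the block's origin lies when the block is home against both bars; axes parallel to the home block's.
- block: Loose aluminium block, 66 mm (x) by 226 mm (y) by 36 mm high, 0.45 kg; origin at the centre of its underside, z up. Five square pockets in its top, 39 mm wide, 28 mm deep (floors 8 mm above the underside), at y = -90, -45, 0, 45, 90 mm, x = 0. Starts 30 to 75 mm short of the back bar and 25 to 70 mm short of the side bar, turned up to 0.2 rad.
- head: Grey camera head with a steel hook on top, 0.45 kg, standing upright. Origin at the centre of its underside, z up. Housing 84 (x) by 60 (y) by 60 mm high, lens on the -x face. A stem at x = -29 to -20 mm rises from it on the lens side to the hook's crown. On top a black grip tab, 14 mm (x) by 24 mm (y), from 153 to 213 mm above the underside, at x = y = 0.
- lens (a point): Front of the head's lens, on the -x face of its housing, 51 mm before and 30 mm above the head's origin.
- hook (a point): Hollow of the head's hook: underside of its roof-shaped crown (ridge along y, 36 mm wide), 150 mm above the head's underside; hung, it lies on the rail's top, 8 mm above its axis. A lip hangs down at x = 20 to 29 mm, its end 32 mm below this point. Mouth 41 mm wide, open downwards; under the lip it is open to +x: go on in +x with the lip above the rail, then down.
- plug0: White plastic sample plug on a steel foot: a plain upright cylinder of 36 mm diameter and 70 mm height (the lowest 15 mm are steel), about 150 g; origin at the centre of its underside. Three to five of the five plugs are present. They stand to the left of the block.
- plug1: White plastic sample plug on a steel foot: a plain upright cylinder of 36 mm diameter and 70 mm height (the lowest 15 mm are steel), about 150 g; origin at the centre of its underside. Three to five of the five plugs are present. They stand to the left of the block.
- plug2: White plastic sample plug on a steel foot: a plain upright cylinder of 36 mm diameter and 70 mm height (the lowest 15 mm are steel), about 150 g; origin at the centre of its underside. Three to five of the five plugs are present. They stand to the left of the block.
- plug3: White plastic sample plug on a steel foot: a plain upright cylinder of 36 mm diameter and 70 mm height (the lowest 15 mm are steel), about 150 g; origin at the centre of its underside. Three to five of the five plugs are present. They stand to the left of the block.
- plug4: White plastic sample plug on a steel foot: a plain upright cylinder of 36 mm diameter and 70 mm height (the lowest 15 mm are steel), about 150 g; origin at the centre of its underside. Three to five of the five plugs are present. They stand to the left of the block.
- ring: Aluminium ring, 100 mm outside diameter, 40 mm high, bystander; leave it alone.
- jar: Glass jar, 70 mm diameter, 100 mm high, bystander; leave it alone.
- wrench: Steel wrench, 190 mm long, lying flat, bystander; leave it alone.
- driver: Screwdriver, lying flat, bystander; leave it alone.
- collar: Small flat steel collar, 56 mm diameter, 14 mm high, lying behind the plugs, bystander; leave it alone.
- pot: Aluminium cup, 80 mm diameter, 80 mm high, bystander; leave it alone.
Not all that is in view belongs to the job. What is shaped like the plug2 but green or purple is not meant. Leave any pink look-alike of the plug0 alone.

How it is judged:
By the outcome, as a careful person would: the job done as asked, in the order asked, and still so for the second after the job is handed in, with the robot touching nothing.
Of plug0, plug1, plug2, plug3, plug4 only 3 to 5 are there at a start; the rules pass over those that are not, and their reading is None.
At some moment in a run one of plug0, plug1, plug2, plug3, plug4, block may be knocked a few centimetres aside while the robot is not near it.
It also fails if it takes over 210 s, if anything falls off the work surface, if the arm or the gripper's body presses on something with over 40 N, if the wrist force passes 120 N, or if a joint passes its speed limit or range.

## Working session

There is one attempt and no reset: what is moved stays moved. The work goes in short steps, Python scripts to look and compute and a tool call to move; the robot and the scene stay as the last step left them, time stands still between calls to the robot, and variables do not carry over. Pictures are saved under pics/ and viewed, and the job is handed in when it is done.

Besides the shell and the picture viewer there is one more tool, called after ">>>" as name(argument=value, ...) on one line, values as JSON. step_arm: Moves the arm, as the interface text tells. Its arguments: {"type":"object","properties":{"plan":{"type":"array","items":{"type":"array"}}},"required":["plan"]}

```bash
ls; mkdir -p pics
python3 - <<'E'
from plant import ctrl
import cv2,numpy as np
s=ctrl.read_state()
for k,v in s.items(): print(k,np.round(v,3) if not isinstance(v,dict) else v)
print(ctrl.tcp_to_tips)
for n in("side","top"):
    c=ctrl.camera(n); cv2.imwrite(f"pics/{n}0.png",c["color"]); print(n,c["vertical_fov"],c["cx"],c["cy"],c["R"],c["t"])
E
```

```text
pics
time 0.0
q [ 1.225  0.399  0.045  1.538 -0.019  1.207 -0.051]
dq [-0.001  0.001  0.001 -0.001  0.002  0.001  0.   ]
joint_torque [-1.0000e-03 -4.7512e+01  1.3640e+00 -2.5422e+01  1.2000e-02  1.0000e-02
  0.0000e+00]
ee_pos [ 158.715 -629.716  252.276]
tool_rot [ 0.992  0.123 -0.    -0.001]
ft_force [ 0.116  0.057 -0.728]
wrist_torque [ 0.022 -0.009  0.034]
opening 85.345
22.0
side 51.87483767857267 320.404806710757 199.73799652690525 [[-0.95371087 -0.30062128  0.00790064]
 [-0.21809181  0.67332265 -0.70645069]
 [ 0.20705443 -0.67547277 -0.70771817]] [ 471.36793751  220.06844312 1166.76392627]
top 52.32773325459126 312.6837008526222 209.1533993048671 [[-0.02773064 -0.99951782 -0.0139694 ]
 [-0.98883761  0.02947558 -0.14605264]
 [ 0.14639397  0.00976334 -0.98917819]] [  16.15461231  497.54950446 1332.73436778]
```

View pics/side0.png

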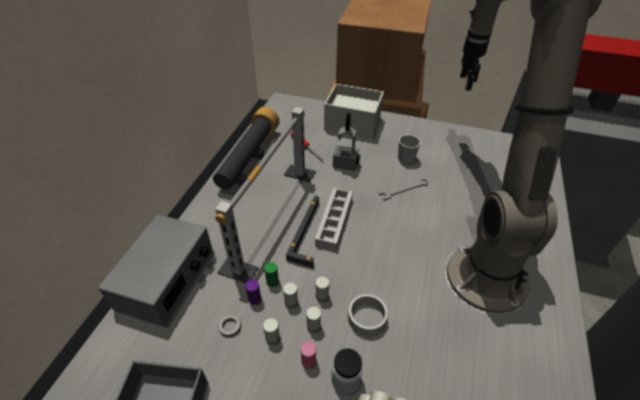

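View pics/top0.png

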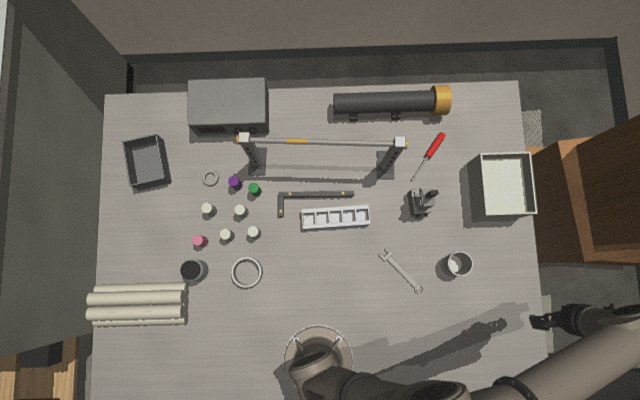

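Candidates for the plugs (side view / top view):
- White: (291,294)/(239,210), (322,287)/(253,232), (314,318)/(225,234), (272,330)/(206,208). These are the ones meant.
- Look-alikes: green (271,273)/(253,188), purple (253,291)/(234,181), pink (309,354)/(198,240).

Next I'll check these in close crops.

```bash
cat > h.py <<'E'
import cv2,numpy as np
from scipy.spatial.transform import Rotation as Ro
from scipy.optimize import least_squares
from plant import ctrl
class Cam:
    def __init__(s,n):
        c=ctrl.camera(n); s.n=n; s.img=c["color"]; s.f=200/np.tan(np.radians(c["vertical_fov"])/2)
        s.c=np.array([c["cx"],c["cy"]]); s.R=np.array(c["R"]); s.t=np.array(c["t"])
        s.o=-s.R.T@s.t
    def proj(s,X):
        p=np.atleast_2d(X)@s.R.T+s.t
        return p[:,:2]/p[:,2:]*s.f+s.c
    def ray(s,uv):
        d=s.R.T@np.array([(uv[0]-s.c[0])/s.f,(uv[1]-s.c[1])/s.f,1.]); return d/np.linalg.norm(d)
    def atz(s,uv,z):
        d=s.ray(uv); return s.o+d*(z-s.o[2])/d[2]
def tri(ca,ua,cb,ub):
    A=[];b=[]
    for c,u in((ca,ua),(cb,ub)):
        d=c.ray(u);P=np.eye(3)-np.outer(d,d);A.append(P);b.append(P@c.o)
    X,*_=np.linalg.lstsq(np.vstack(A),np.hstack(b),rcond=None)
    return X,[np.linalg.norm(P@X-q) for P,q in zip(A,b)]
def crop(img,x0,y0,x1,y1,k,name,draw=None):
    im=cv2.resize(img[y0:y1,x0:x1],None,fx=k,fy=k,interpolation=cv2.INTER_CUBIC)
    if draw is not None:
        for pts,col in draw:
            q=((np.asarray(pts)+0.5-[x0,y0])*k*8).astype(np.int32)
            cv2.polylines(im,[q.reshape(-1,1,2)],False,col,1,cv2.LINE_AA,3)
    cv2.imwrite("pics/"+name,im)
E
python3 - <<'E'
from h import *
t=Cam("top");s=Cam("side")
crop(t.img,185,160,285,285,5,"t1.png");crop(s.img,210,250,370,375,5,"s1.png")
crop(t.img,270,180,450,260,4,"t2.png");crop(s.img,270,170,370,270,6,"s2.png")
E
```

```text
(no output)
```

View pics/t1.png

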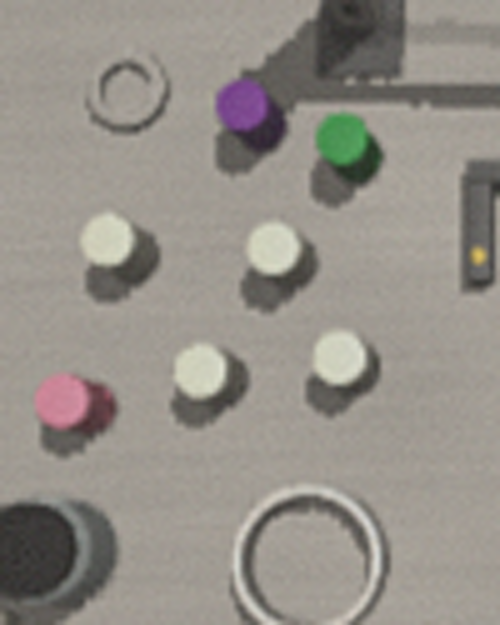

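View pics/s1.png

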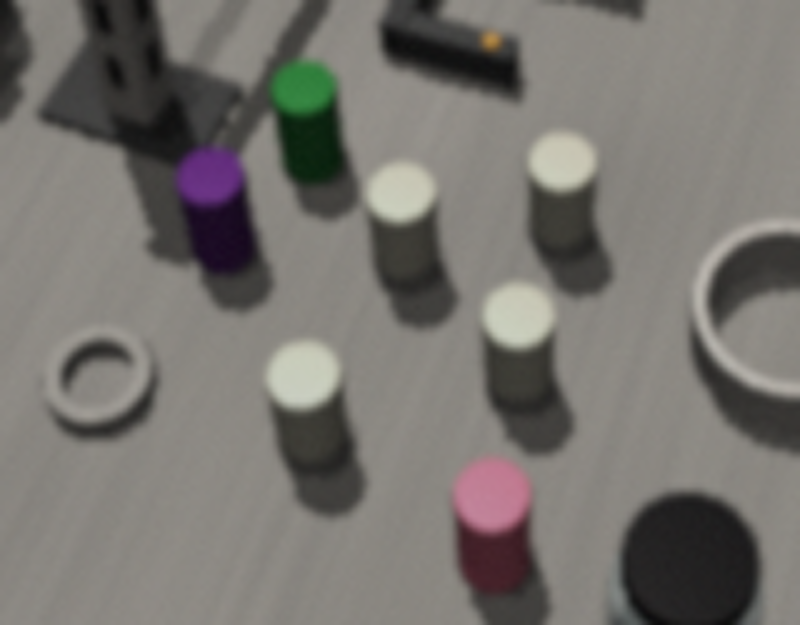

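View pics/t2.png

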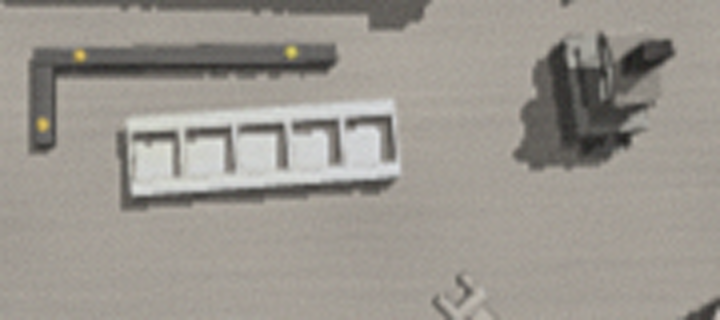

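View pics/s2.png

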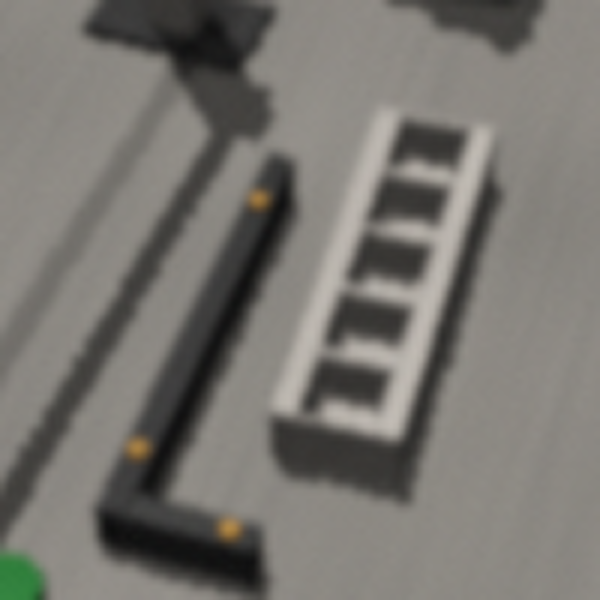

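```bash
cat >> h.py <<'E'
def P(l,k,x0,y0): return [((x+.5)/k-.5+x0,(y+.5)/k-.5+y0) for x,y in l]
def white(c,box,col=None):
    x0,y0,x1,y1=box; im=cv2.resize(c.img,None,fx=4,fy=4,interpolation=cv2.INTER_CUBIC)
    hsv=cv2.cvtColor(im,cv2.COLOR_BGR2HSV)
    m=((hsv[...,2]>(195 if c.n=="top" else 165))).astype(np.uint8)
    z=np.zeros_like(m); z[y0*4:y1*4,x0*4:x1*4]=m[y0*4:y1*4,x0*4:x1*4]
    n,l,st,ce=cv2.connectedComponentsWithStats(z)
    return [((ce[i][0]+.5)/4-.5,(ce[i][1]+.5)/4-.5,st[i][4]/16, st[i][2]/4,st[i][3]/4) for i in range(1,n) if st[i][4]>16*30]
def fit2(c2,model,x0):
    # c2: list of (cam, uv list, body pts)
    def r(p):
        o=[]
        for c,uv,b in c2:
            ca,sa=np.cos(p[2]),np.sin(p[2]); b=np.asarray(b,float)
            X=np.c_[p[0]+ca*b[:,0]-sa*b[:,1],p[1]+sa*b[:,0]+ca*b[:,1],b[:,2]]
            o.append((c.proj(X)-uv).ravel())
        return np.hstack(o)
    s=least_squares(r,x0,loss="soft_l1"); return s.x,r(s.x)
E
python3 - <<'E'
from h import *
np.set_printoptions(precision=1,suppress=True)
t=Cam("top");s=Cam("side")
a=white(t,(195,195,270,245));b=white(s,(250,270,345,345))
for u in a: print("t",np.round(u,1))
for u in b: print("s",np.round(u,1))
for u in a:
    for v in b:
        X,e=tri(t,u[:2],s,v[:2])
        if max(e)<12: print(X,np.array(e), "z70 top",t.atz(u[:2],70)[:2],"side",s.atz(v[:2],70)[:2])
tb=P([(128,116),(395,99),(399,174),(132,194)],4,270,180)
sb=P([(275,411),(380,106),(493,127),(407,437)],6,270,170)
B=[(33,113,36),(33,-113,36),(-33,-113,36),(-33,113,36)]
ts=P([(33,50),(334,43),(335,66),(54,72),(30,150),(53,150)],4,270,180)
S=[(49,129,30),(49,-129,30),(33,-129,30),(33,113,30),(-33,129,30),(-33,113,30)]
ss=P([(97,512),(275,148),(294,160),(150,492),(262,528)],6,270,170)
S2=[(49,129,30),(49,-129,30),(33,-129,30),(33,113,30),(-33,113,30)]
for nm,l,g in(("block",[(t,tb,B),(s,sb,B)],(550,0,0)),("stops",[(t,ts,S),(s,ss,S2)],(600,50,0))):
    for q in(l,l[:1],l[1:]):
        p,r=fit2(q,None,g); print(nm,p,"yaw %.4f"%p[2],r)
for i,j in zip(tb,sb): print("tri block",tri(t,i,s,j))
E
```

```text
t [205.9 207.4  69.8   9.5   9.5]
t [239.1 209.1  70.5   9.8   9.8]
t [252.4 230.9  74.1   9.5   9.8]
t [224.6 233.5  71.6   9.5   9.8]
t [197.7 239.5  54.9   7.    9.5]
s [321.9 281.5 112.9  13.   11. ]
s [289.6 287.6 121.3  13.5  11.8]
s [313.2 312.3 136.6  14.2  12.8]
s [270.  324.2 146.7  14.5  13. ]
s [308.  343.1  30.3  12.5   3.5]
[478.6 317.1 193.3] [10.8 10.8] z70 top [509.2 353. ] side [500.8 243.8]
[509.7 353.3  68.9] [0.3 0.3] z70 top [509.2 353. ] side [509.6 353.9]
[500.7 243.5  69.5] [0.2 0.2] z70 top [500.4 243.4] side [500.8 243.8]
[427.3 200.3  69.2] [0.2 0.2] z70 top [427.  200.2] side [427.3 200.9]
[442.4 221.5 -61. ] [2.6 2.6] z70 top [427.  200.2] side [421.2 292.3]
[ 454.5  244.9 -209.1] [0.1 0.1] z70 top [427.  200.2] side [407.9 371.2]
[409.6 267.1 173.4] [1.8 1.8] z70 top [421. 291.] side [427.3 200.9]
[421.3 291.4  68.4] [0.1 0.1] z70 top [421. 291.] side [421.2 292.3]
[429.9 317.8 -48.2] [2.2 2.2] z70 top [421. 291.] side [407.9 371.2]
[390.  322.8 260.6] [1.3 1.3] z70 top [404.1 378.9] side [427.3 200.9]
[398.9 348.5 174.5] [3.2 3.2] z70 top [404.1 378.9]
[... 445 characters left out ...]
.4  0.7 -0.6 -0.3 -0.7  0.6 -0.3
 -0.6  0.7  0.9 -0.2 -1.   0.2  2.  -0. ]
stops [508.5  -9.   37.7] yaw 37.6950 [-0.3  0.8  0.3  0.6  0.2 -0.5 -0.8 -0.1  0.7 -0.3 -0.3 -0.4]
stops [510.4  -8.5  -0. ] yaw -0.0127 [ 0.  -0.4 -0.7  0.7  0.7 -0.2 -1.6  0.1  1.4 -0. ]
tri block (array([499.5,  38.9,  33.9]), [np.float64(1.651319097599999), np.float64(1.6513190976001073)])
tri block (array([ 508.9, -185.9,   36.1]), [np.float64(0.39750195551086687), np.float64(0.39750195551059914)])
tri block (array([ 444.7, -185.8,   39.1]), [np.float64(0.0178420671501152), np.float64(0.01784206715046015)])
tri block (array([432.7,  37. ,  36.8]), [np.float64(2.0423929401394214), np.float64(2.0423929401388032)])
```

Run:
```python
from h import *
t=Cam("top");s=Cam("side")
crop(t.img,395,175,455,225,10,"t3.png");crop(s.img,315,100,385,180,7,"s3.png")
crop(t.img,225,120,425,190,4,"t4.png");crop(s.img,205,90,325,290,3,"s4.png")
```

```text
(no output)
```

View pics/t3.png

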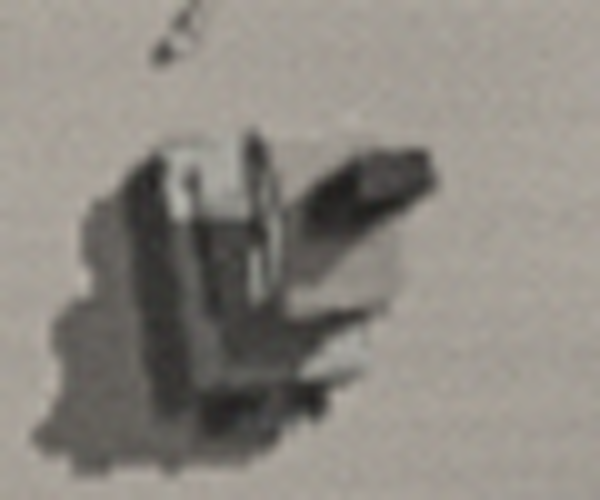

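View pics/s3.png

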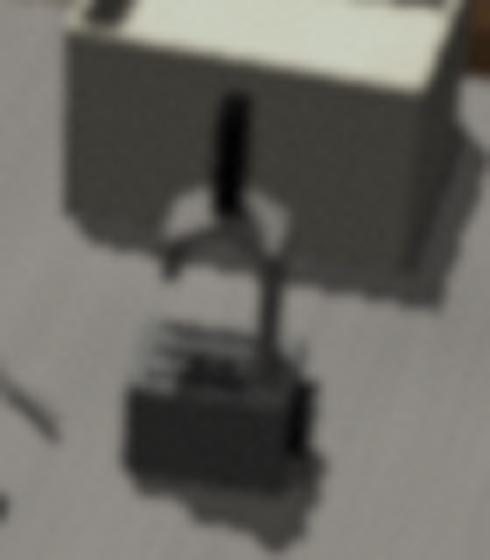

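View pics/t4.png

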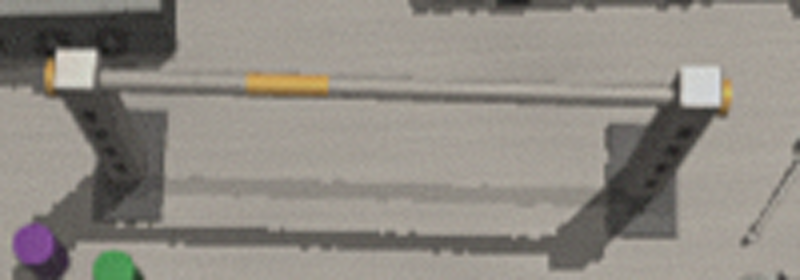

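View pics/s4.png

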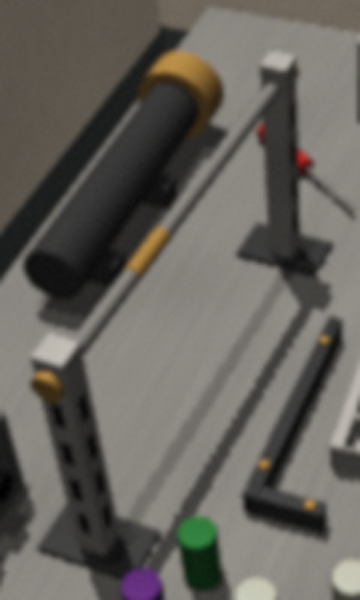

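```bash
cat >> h.py <<'E'
def T(p,b):
    ca,sa=np.cos(p[2]),np.sin(p[2]); b=np.asarray(b,float)
    z0=p[3] if len(p)>3 else 0
    return np.c_[p[0]+ca*b[:,0]-sa*b[:,1],p[1]+sa*b[:,0]+ca*b[:,1],b[:,2]+z0]
def boxl(x0,x1,y0,y1,z0,z1):
    c=lambda z:[(x0,y0,z),(x1,y0,z),(x1,y1,z),(x0,y1,z),(x0,y0,z)]
    return [c(z0),c(z1)]+[[(x,y,z0),(x,y,z1)] for x in(x0,x1) for y in(y0,y1)]
HEAD=boxl(-42,42,-30,30,0,60)+boxl(-7,7,-12,12,153,213)+boxl(-29,-20,-18,18,60,150)+boxl(20,29,-18,18,118,140)
HEAD+=[[(-51,15*np.cos(a),30+15*np.sin(a)) for a in np.linspace(0,6.3,20)]]
def ov(c,p,lines,col=(0,255,255)): return [(c.proj(T(p,l)),col) for l in lines]
E
python3 - <<'E'
from h import *
np.set_printoptions(precision=1,suppress=True)
t=Cam("top");s=Cam("side")
print("tab top",tri(t,P([(397,167)],10,395,175)[0],s,P([(236,97)],7,315,100)[0]))
tr=P([(76,68),(700,87),(246,83),(328,86)],4,225,120); R=[(0,225,266),(0,-225,266),(0,120,240),(0,60,240)]
sr=P([(59,352),(279,65),(133,265),(163,232)],3,205,90)
for q in([(t,tr,R),(s,sr,R)],[(t,tr,R)],[(s,sr,R)]):
    p,r=fit2(q,None,(650,0,0)); print("rail",p,"%.4f"%p[2],r)
for i,j in zip(tr,sr): print(tri(t,i,s,j))
p=(510,-302,0.0)
for yaw in(0,.1,-.1):
    pass
crop(t.img,395,175,455,225,10,"t5.png",ov(t,p,HEAD));crop(s.img,315,100,385,180,7,"s5.png",ov(s,p,HEAD))
E
```

```text
tab top (array([ 512.5, -356.4,  217.8]), [np.float64(0.7482401071715759), np.float64(0.7482401071721608)])
rail [666.1 -41.6  -0.1] -0.0618 [ 3.2  0.1  4.2 -0.2 -2.1  0.2 -2.1  0.1  1.1 -4.4  1.  -3.6 -1.7  5.1
 -1.2  2.3]
rail [666.3 -38.5  -0.1] -0.0640 [ 2.2 -0.1  3.1 -0.  -3.1  0.1 -3.2 -0. ]
rail [666.5 -43.7  -0.1] -0.0548 [ 1.9 -4.8  0.6 -4.1 -1.2  4.7 -0.9  1.8]
(array([680.6, 192.7, 261. ]), [np.float64(1.6807874499675266), np.float64(1.6807874499657824)])
(array([ 652.9, -255.6,  259.7]), [np.float64(1.1047876719958634), np.float64(1.1047876719962058)])
(array([670. ,  71.2, 253.1]), [np.float64(0.2610227083891316), np.float64(0.26102270838854685)])
(array([668.7,  11.9, 243.2]), [np.float64(0.029300804970384346), np.float64(0.029300804970622832)])
```

View pics/t5.png

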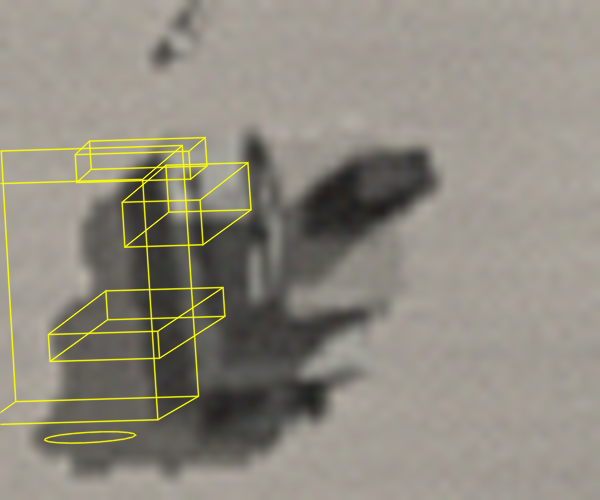

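View pics/s5.png

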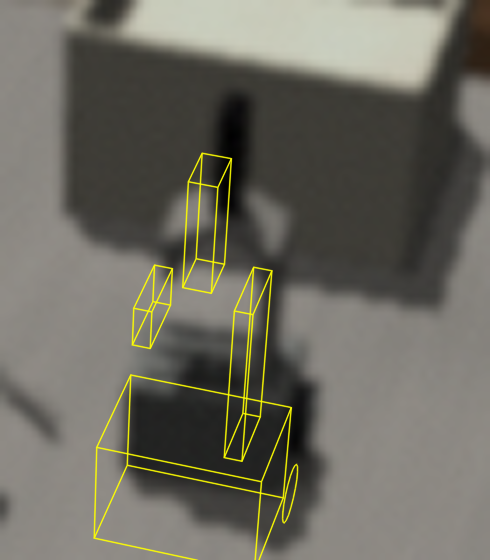

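Run:
```python
from h import *
np.set_printoptions(precision=1,suppress=True)
t=Cam("top");s=Cam("side")
tr=P([(76,68),(700,87)],4,225,120); R=[(0,225,266),(0,-225,266)]
sr=P([(59,352),(279,65)],3,205,90)
for q in([(t,tr,R),(s,sr,R)],[(t,tr,R)],[(s,sr,R)]):
    p,r=fit2(q,None,(650,0,0)); print("rail",p,"%.4f"%p[2],r)
    if len(q)==2: pr=p
RAIL=boxl(-15,15,210,240,0,266)+boxl(-15,15,-240,-210,0,266)+[[(-8,-205,240),(-8,205,240)],[(8,-205,240),(8,205,240)],[(0,-205,248),(0,205,248)]]
crop(t.img,225,120,425,190,4,"t6.png",ov(t,pr,RAIL));crop(s.img,205,90,325,290,3,"s6.png",ov(s,pr,RAIL))
# band edges by colour
for c,(x0,y0,x1,y1) in((t,(270,130,330,155)),(s,(240,155,268,185))):
    im=cv2.resize(c.img,None,fx=4,fy=4,interpolation=cv2.INTER_CUBIC); h=cv2.cvtColor(im,cv2.COLOR_BGR2HSV)
    m=((h[...,1]>110)&(h[...,0]<30)&(h[...,2]>80)); yy,xx=np.nonzero(m[y0*4:y1*4,x0*4:x1*4]); pts=np.c_[(xx+.5)/4-.5+x0,(yy+.5)/4-.5+y0]
    ce=pts.mean(0); print(c.n,"band centre",ce,len(pts), pts.min(0),pts.max(0)); 
    # map to rail: intersect ray w/ vertical plane through rail axis
    n=np.array([np.cos(pr[2]),np.sin(pr[2]),0]); d=c.ray(ce); k=(n@(np.array([pr[0],pr[1],0])-c.o))/(n@d); print("on rail plane",c.o+k*d)
for p,nm in(((512,-356,0),"a"),):
  crop(t.img,395,175,455,225,10,"t7.png",ov(t,p,HEAD));crop(s.img,315,100,385,180,7,"s7.png",ov(s,p,HEAD))
```

```text
rail [664.7 -29.6  -0.1] -0.0595 [-0.9  0.9  0.1  0.2 -0.5 -0.8 -0.1 -1.5]
rail [666.4 -30.8  -0.1] -0.0639 [-0.5 -0.   0.5  0. ]
rail [662.4 -26.4  -0.1] -0.0577 [-0.1  0.4  0.1 -0.9]
top band centre [296.4 140.7] 1475 [286.6 138.1] [306.4 143.1]
on rail plane [669.   41.4 249.7]
side band centre [253.8 173. ] 1640 [246.4 165.4] [260.9 180.9]
on rail plane [669.1  44.2 248.2]
```

View pics/t6.png

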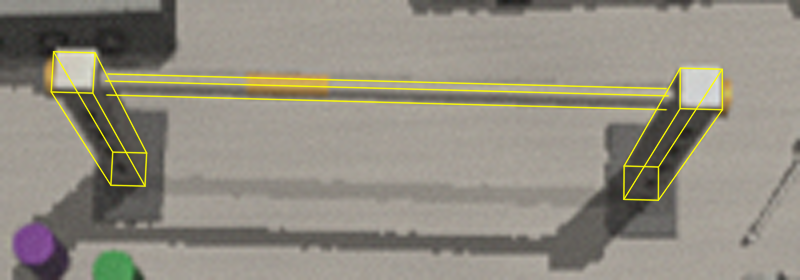

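View pics/s6.png

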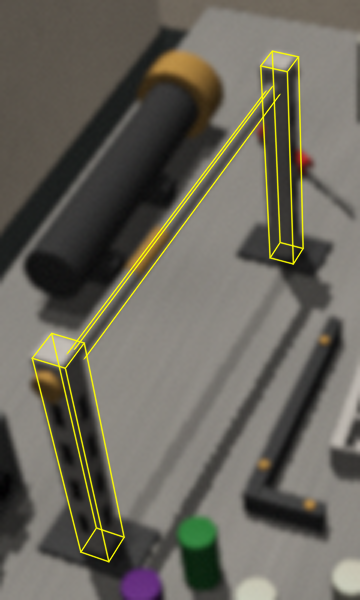

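View pics/t7.png

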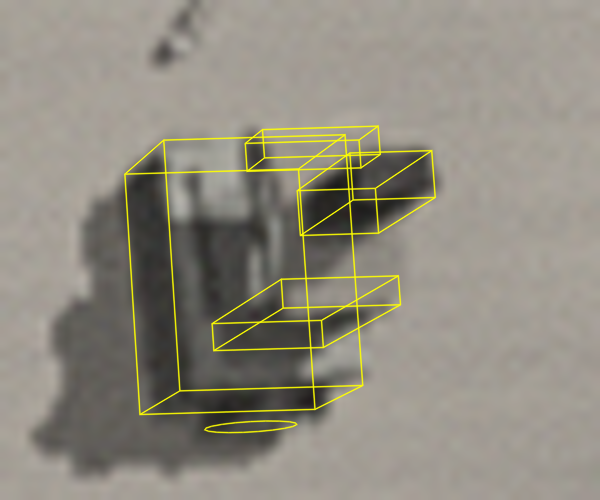

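View pics/s7.png

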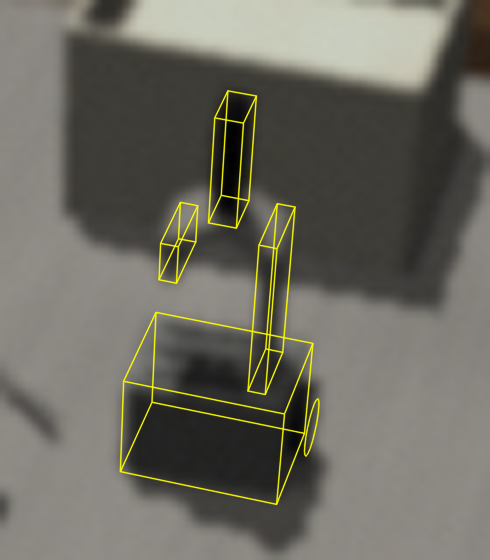

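Run:
```python
from h import *
t=Cam("top");s=Cam("side")
out=[]
for yaw in(.12,.22):
  p=(515,-356,yaw)
  crop(t.img,395,175,455,225,6,"a.png",ov(t,p,HEAD));crop(s.img,315,100,385,180,6,"b.png",ov(s,p,HEAD))
  a=cv2.imread("pics/a.png");b=cv2.imread("pics/b.png")
  a=cv2.copyMakeBorder(a,0,max(0,b.shape[0]-a.shape[0]),0,0,cv2.BORDER_CONSTANT)
  a=a[:b.shape[0]]; out.append(np.hstack([a,b])[:, :800])
cv2.imwrite("pics/hy1.png",out[0]);cv2.imwrite("pics/hy2.png",out[1])
```

```text
(no output)
```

View pics/hy1.png

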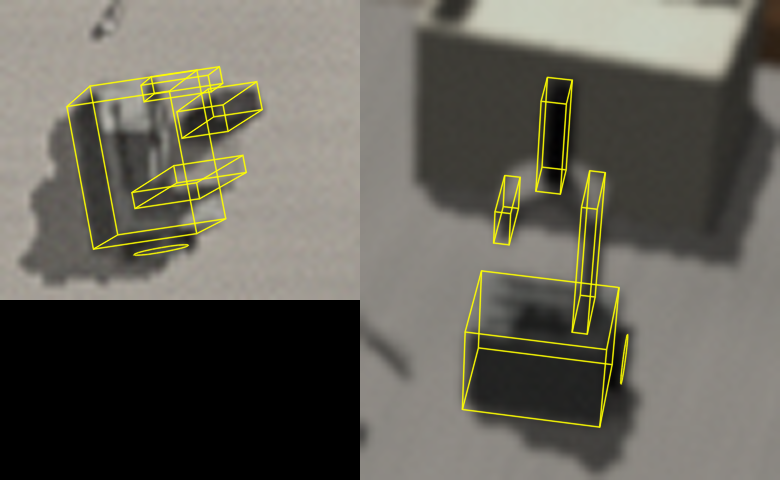

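View pics/hy2.png

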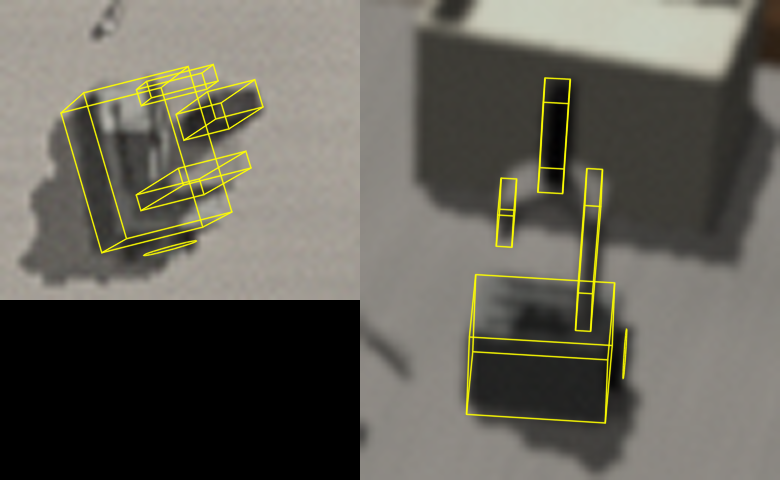

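>>> step_arm(plan=[[[3.8,-4.8,0],0.06,0],[[7.7,-9.5,0],0.12,0],[[11.5,-14.3,0],0.18,0],[[15.3,-19,0],0.247,0],[[15.3,-19,0],0.247,0],[[15.3,-19,0],0.247,0],[[15.3,-19,0],0.247,0],[[15.3,-19,0],0.247,0],[[15.3,-19,0],0.247,0],[[15.3,-19,0],0.247,0],[[15.3,-19,0],0.247,0],[[15.3,-19,0],0.247,0],[[15.3,-19,0],0.247,0],[[15.3,-19,0],0.247,0],[[15.3,-19,0],0.247,0],[[15.3,-19,0],0.247,0],[[15.3,-19,0],0.247,0],[[15.3,-19,0],0.247,0],[[15.3,-19,0],0.247,0],[[15.3,-19,0],0.247,0]])

```text
time: 2.37
ee_pos: [413.1, -77.6, 253.2]
tool_rot: [1.0, -0.002, -0.0, 0.0]
ft_force: [0.4, -0.1, -0.1]
opening: 85.5
```

>>> step_arm(plan=[[[-0.2,0,3],0,0],[[-0.2,0,6],0,0],[[-0.2,0,8.8],0,0],[[-0.2,0,8.8],0,0],[[-0.2,0,8.8],0,0],[[-0.2,0,8.8],0,0],[[-0.2,0,8.8],0,0],[[-0.2,0,8.8],0,0],[[-0.2,0,8.8],0,0]])

```text
time: 3.12
ee_pos: [410.0, -76.9, 34.5]
tool_rot: [1.0, -0.001, 0.001, 0.0]
ft_force: [0.3, 0.2, 0.3]
opening: 85.8
```

Run:
```python
from h import *
t=Cam("top");s=Cam("side")
crop(t.img,270,180,450,260,4,"t8.png");crop(s.img,270,150,390,270,5,"s8.png")
```

```text
(no output)
```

View pics/t8.png

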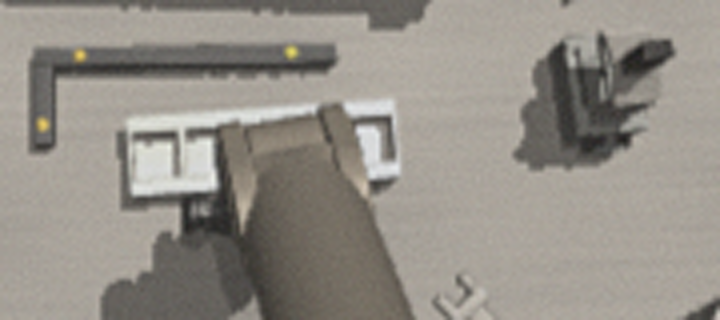

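View pics/s8.png

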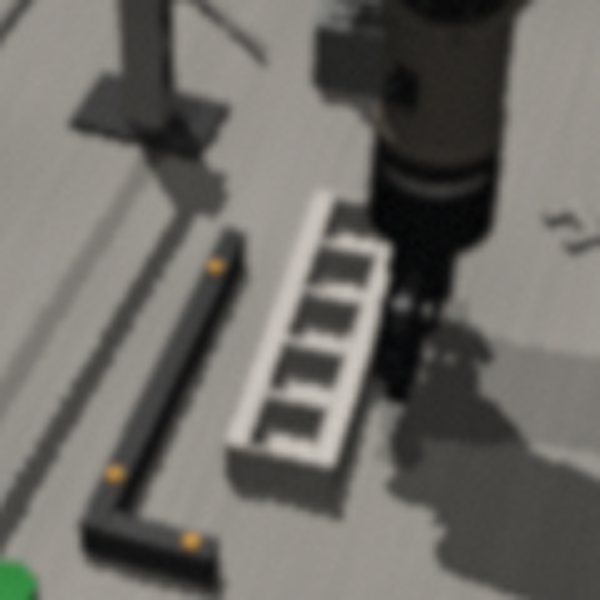

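>>> step_arm(plan=[[[0.3,0,0],0,0],[[0.5,0,0],0,0],[[0.7,0,0],0,0],[[0.9,0,0],0,0],[[1.1,0,0],0,0],[[1.3,0,0],0,0],[[1.5,0,0],0,0],[[1.7,0,0],0,0],[[1.8,0,0],0,0],[[1.9,0,0],0,0],[[2.0,0,0],0,0],[[2.0,0,0],0,0],[[2.0,0,0],0,0]])

```text
time: 4.3
ee_pos: [459.3, -76.2, 33.4]
tool_rot: [1.0, -0.0, 0.001, -0.0]
ft_force: [0.4, -0.7, 0.7]
opening: 85.4
```

>>> step_arm(plan=[[[0.1,0,0],0,0],[[0.2,0,0],0,0],[[0.3,0,0],0,0],[[0.3,0,0],0,0]])

```text
time: 4.63
ee_pos: [465.4, -76.3, 33.2]
tool_rot: [1.0, -0.0, -0.001, 0.0]
ft_force: [-3.3, 0.3, -0.8]
opening: 85.3
```

Run:
```python
from h import *
t=Cam("top");s=Cam("side")
print(ctrl.read_state()["ft_force"])
crop(t.img,270,180,450,260,4,"t9.png");crop(s.img,270,150,390,270,5,"s9.png")
```

```text
[-3.75605385  0.26628868  0.93098236]
```

View pics/s9.png

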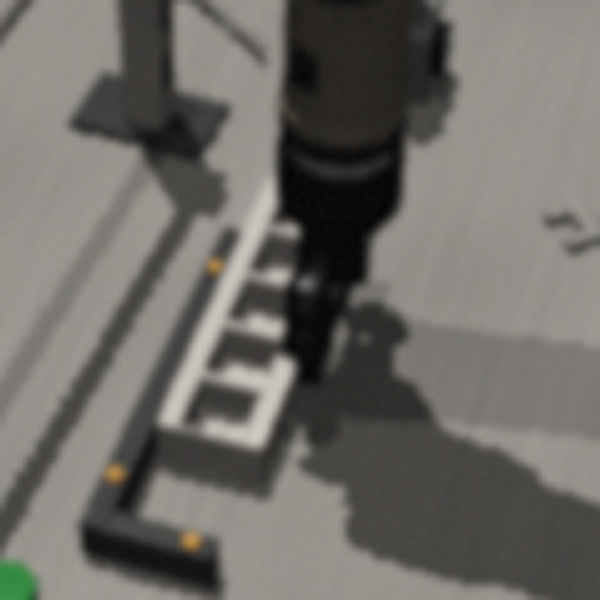

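>>> step_arm(plan=[[[0.1,0,0],0,0],[[0.2,0,0],0,0],[[0.3,0,0],0,0],[[0.3,0,0],0,0]])

```text
time: 5.07
ee_pos: [465.6, -76.5, 32.0]
tool_rot: [1.0, -0.0, -0.009, 0.001]
ft_force: [-17.3, 1.1, 14.9]
opening: 85.4
```

>>> step_arm(plan=[[[-0.8,0,0],0,0],[[-0.8,0,-3],0,120],[[-0.8,0,-3],0,255],[[-0.8,2,-3],0,255],[[1.4,4,-3],0,255],[[1.4,6.5,-3],0,255],[[1.4,6.5,-3],0,255],[[1.4,6.5,-3],0,255],[[1.4,6.5,-3],0,255],[[1.4,6.5,-3],0,255],[[1.4,6.5,-1],0,255],[[1.4,6.5,0],0,255],[[1.4,6.5,0],0,255],[[1.4,6.5,0],0,255],[[1.4,6.5,0],0,255]])

```text
time: 6.32
ee_pos: [510.0, -237.7, 34.9]
tool_rot: [1.0, 0.001, 0.001, 0.0]
ft_force: [1.0, -0.9, 0.6]
opening: -0.0
```

Run:
```python
from h import *
t=Cam("top");s=Cam("side")
crop(t.img,270,180,450,260,4,"t10.png");crop(s.img,270,130,390,270,4,"s10.png")
```

```text
(no output)
```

View pics/t10.png

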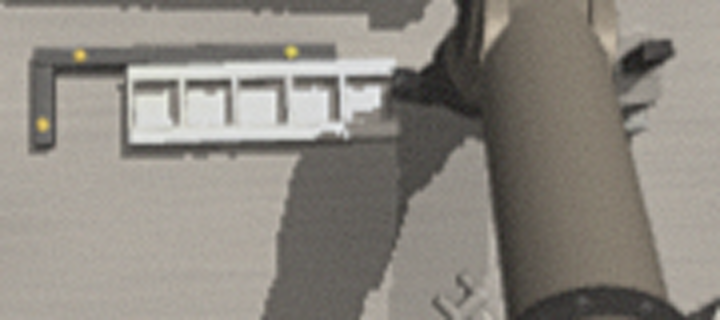

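View pics/s10.png

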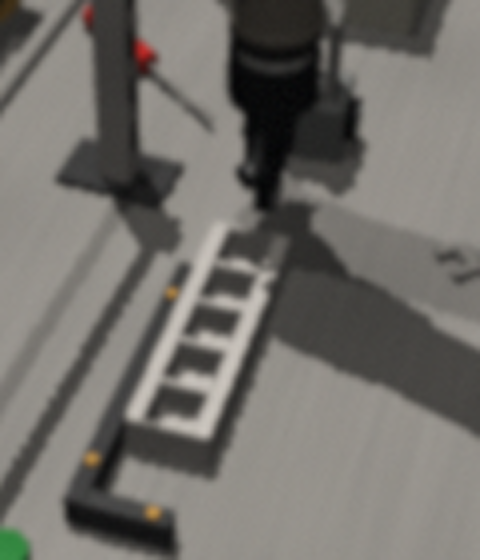

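>>> step_arm(plan=[[[-0.1,-0.7,0],0,255],[[-0.1,-1.1,0],0,255],[[-0.1,-1.4,0],0,255],[[-0.1,-1.7,0],0,255],[[-0.1,-2.0,0],0,255],[[-0.1,-2.3,0],0,255],[[-0.1,-2.6,0],0,255],[[-0.1,-2.9,0],0,255],[[-0.1,-3.2,0],0,255],[[-0.1,-3.4,0],0,255],[[-0.1,-3.6,0],0,255],[[-0.1,-3.7,0],0,255],[[-0.1,-3.7,0],0,255]])

```text
time: 7.5
ee_pos: [507.4, -148.2, 34.6]
tool_rot: [1.0, -0.0, 0.001, 0.002]
ft_force: [0.7, -3.8, 3.7]
opening: 0.2
```

Run:
```python
from h import *
t=Cam("top");s=Cam("side")
crop(t.img,270,180,450,260,4,"t11.png");crop(s.img,270,150,390,270,5,"s11.png")
```

```text
(no output)
```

View pics/t11.png

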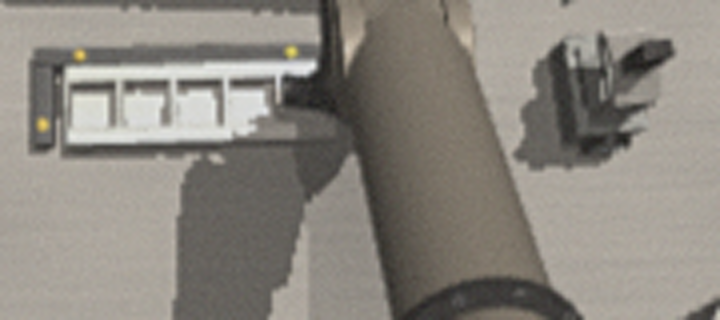

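Gap of about 8 px in the crop (~7 mm) left; continue pushing gently.

>>> step_arm(plan=[[[0,-0.1,0],0,255],[[0,-0.2,0],0,255],[[0,-0.3,0],0,255],[[0,-0.4,0],0,255],[[0,-0.5,0],0,255],[[0,-0.5,0],0,255]])

```text
time: 8.1
ee_pos: [507.3, -136.5, 34.4]
tool_rot: [1.0, -0.001, 0.001, 0.002]
ft_force: [0.0, -7.0, 6.4]
opening: -0.1
```

>>> step_arm(plan=[[[0,-0.1,0],0,255],[[0,-0.2,0],0,255],[[0,-0.3,0],0,255],[[0,-0.3,0],0,255]])

```text
time: 8.43
ee_pos: [506.7, -136.0, 34.5]
tool_rot: [1.0, -0.003, 0.001, 0.006]
ft_force: [-0.3, -20.5, 4.1]
opening: -0.0
```

>>> step_arm(plan=[[[0,0.8,0],0,255],[[0,0.8,-2],0,255],[[0,0.8,-5.5],0,255],[[0,0.8,-5.5],0.1,90],[[-1.5,-3,-5.5],0.2,90],[[-2.8,-10,-5.5],0.4,90],[[-2.8,-15.6,-5.5],0.4,90],[[-2.8,-15.6,-5.5],0.4,90],[[-2.8,-15.6,-5.5],0.4,90],[[-2.8,-15.6,-5.5],0.4,90],[[-2.8,-15.6,-5.5],0.4,90],[[-2.8,-15.6,-5.5],0.4,90],[[-2.8,-15.6,-5.5],0.4,90],[[-2.8,-15.6,-5.5],0.4,90],[[-2.8,-15.6,-5.5],0.4,90],[[-2.8,-15.6,-5.5],0.4,90],[[-2.8,-15.6,-5.5],0.4,90]])

```text
time: 9.85
ee_pos: [435.4, 263.7, 170.2]
tool_rot: [0.98, -0.198, -0.001, 0.001]
ft_force: [0.6, -1.4, -0.1]
opening: 55.1
```

Run:
```python
from h import *
print(np.round(ctrl.read_state()["q"],2))
t=Cam("top");s=Cam("side")
crop(t.img,270,180,370,260,7,"t12.png");crop(s.img,270,170,370,270,6,"s12.png")
```

```text
[-0.11  0.28 -0.6   1.95  0.19  0.97 -2.77]
```

View pics/t12.png

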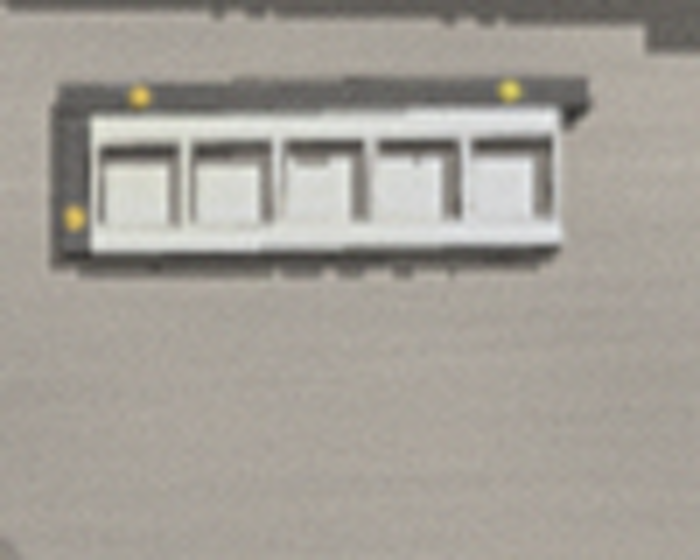

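View pics/s12.png

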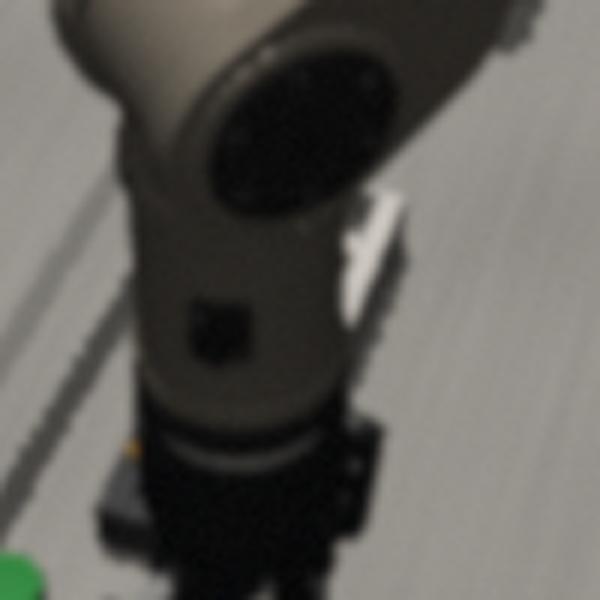

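>>> step_arm(plan=[[[0,0,0],-0.98,90],[[0,0,0],-1.97,90],[[0,0,0],-1.97,90],[[0,0,0],-1.97,90],[[0,0,0],-1.97,90],[[0,0,0],-1.97,90],[[0,0,0],-1.97,90],[[0,0,0],-1.97,90],[[0,0,0],-1.97,90],[[0,0,0],-1.97,90],[[0,0,0],-1.97,90],[[0,0,0],-1.97,90],[[0,0,0],-1.97,90],[[0,0,0],-1.97,90],[[0,0,0],-1.97,90],[[0,0,0],-1.97,90],[[0,0,0],-1.97,90],[[0,0,0],-1.97,90]])

```text
time: 11.45
ee_pos: [436.6, 262.0, 170.4]
tool_rot: [0.709, 0.705, -0.001, 0.0]
ft_force: [0.2, 0.1, -0.5]
opening: 55.2
```

Run:
```python
from h import *
np.set_printoptions(precision=1,suppress=True)
st=ctrl.read_state();print(np.round(st["q"],2))
t=Cam("top");s=Cam("side")
tb=P([(91,115),(560,106),(560,244),(92,251)],7,270,180)
B=[(33,113,36),(33,-113,36),(-33,-113,36),(-33,113,36)]
p,r=fit2([(t,tb,B)],None,(509,-9,0)); print(p,"%.4f"%p[2],r)
p[2]=(p[2]+np.pi)%(2*np.pi)-np.pi
PK=[[(a*19.5,y+b*19.5,36) for a,b in((1,1),(1,-1),(-1,-1),(-1,1),(1,1))] for y in(-90,-45,0,45,90)]+boxl(-33,33,-113,113,0,36)
crop(t.img,270,180,370,260,7,"t13.png",ov(t,(509,-9,-.007),PK)); crop(s.img,230,170,390,330,4,"s13.png",ov(s,(509,-9,-.007),PK))
```

```text
[ 0.2  0.4 -1.   1.9  0.3  1.  -0.9]
[511.3 -10.   -0. ] -0.0137 [-0.   0.  -0.2  0.2  0.3 -0.1 -0.1 -0.1]
```

View pics/t13.png

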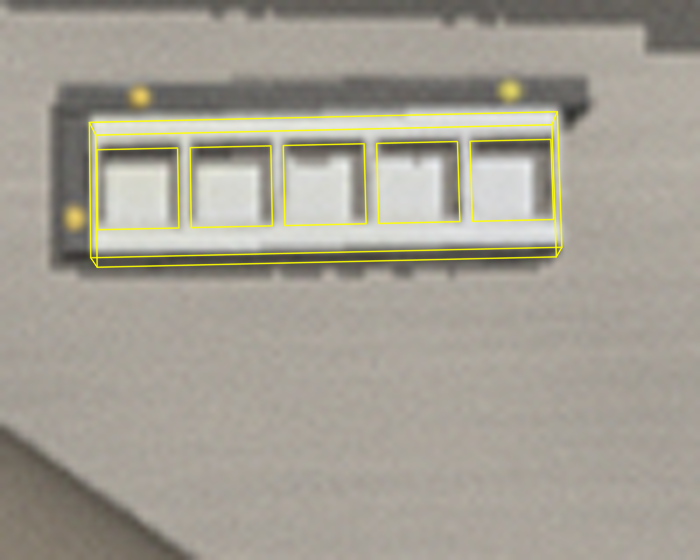

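View pics/s13.png

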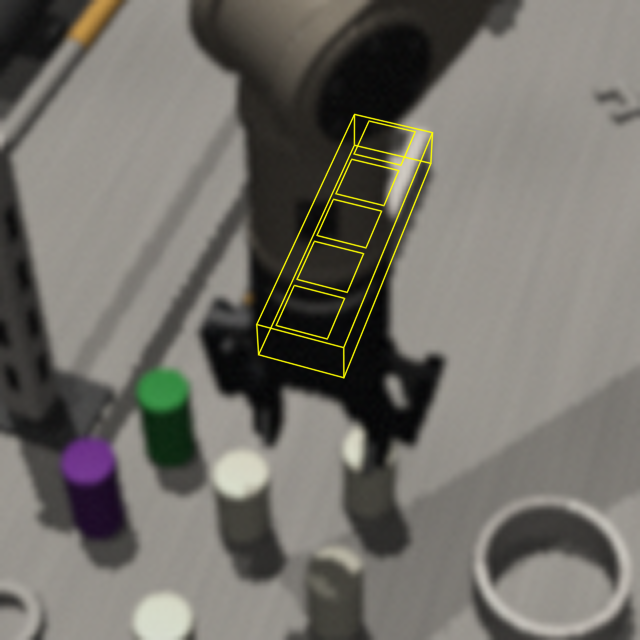

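>>> step_arm(plan=[[[-0.74,2.57,0],0,90],[[-0.74,2.57,0],0,90],[[-0.74,2.57,0],0,90],[[-0.74,2.57,1.5],0,90],[[-0.74,2.57,3],0,90],[[-0.74,2.57,4],0,90],[[-0.74,2.57,4.5],0,90],[[-0.74,2.57,4.5],0,90],[[-0.74,2.57,4.5],0,90],[[-0.74,2.57,4.5],0,90]])

```text
time: 12.38
ee_pos: [501.5, 246.2, 60.0]
tool_rot: [0.708, 0.707, 0.002, 0.0]
ft_force: [0.3, -0.4, 0.8]
opening: 55.2
```

Run:
```python
from h import *
t=Cam("top");s=Cam("side")
crop(t.img,200,180,300,250,6,"t14.png");crop(s.img,240,240,360,360,5,"s14.png")
```

```text
(no output)
```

View pics/s14.png

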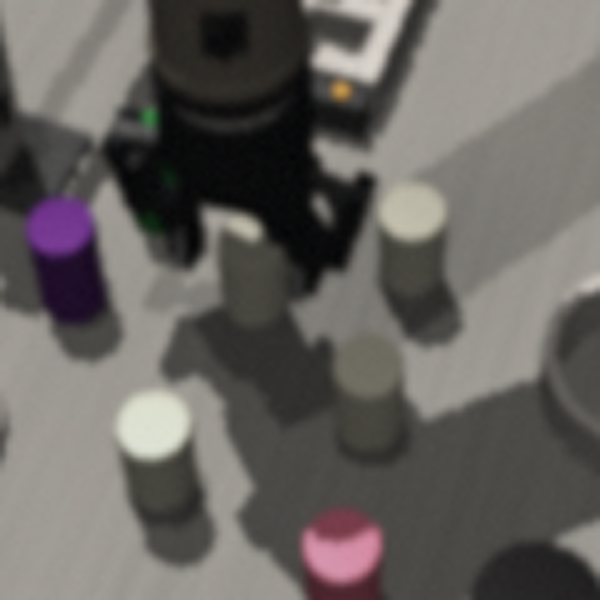

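>>> step_arm(plan=[[[-0.1,0,0.1],0,90],[[-0.1,0,0.1],0,90],[[-0.1,0,0.1],0,255],[[-0.1,0,0.1],0,255],[[-0.1,0,0.1],0,255],[[-0.1,0,0.1],0,255],[[-0.1,0,0.1],0,255],[[-0.1,0,0.1],0,255]])

```text
time: 13.15
ee_pos: [500.5, 242.6, 56.2]
tool_rot: [0.707, 0.707, -0.0, 0.0]
ft_force: [-0.2, -1.5, 5.1]
opening: 34.6
```

>>> step_arm(plan=[[[0,0,-2],0,255],[[0,0,-4],0,255],[[0,0,-4],0,255],[[-2,0.4,-4],0,255],[[-5,0.4,-4],0,255],[[-8,0.4,-4],0,255],[[-10.1,0.4,-4],0,255],[[-10.1,0.4,-4],0,255],[[-10.1,0.4,-4],0,255],[[-10.1,0.4,-4],0,255],[[-10.1,0.4,-4],0,255],[[-10.1,0.4,-4],0,255],[[-10.1,0.4,-4],0,255]])

```text
time: 14.23
ee_pos: [510.1, -8.0, 155.7]
tool_rot: [0.707, 0.708, 0.0, -0.0]
ft_force: [0.4, -0.1, -0.8]
opening: 34.6
```

Run:
```python
from h import *
print(ctrl.read_state()["ee_pos"],ctrl.read_state()["ft_force"])
t=Cam("top");s=Cam("side")
crop(t.img,270,180,370,260,7,"t15.png");crop(s.img,270,130,390,270,4,"s15.png")
```

```text
[510.09656186  -7.96314583 155.73737521] [ 0.36813213 -0.13253238 -0.77247181]
```

View pics/s15.png

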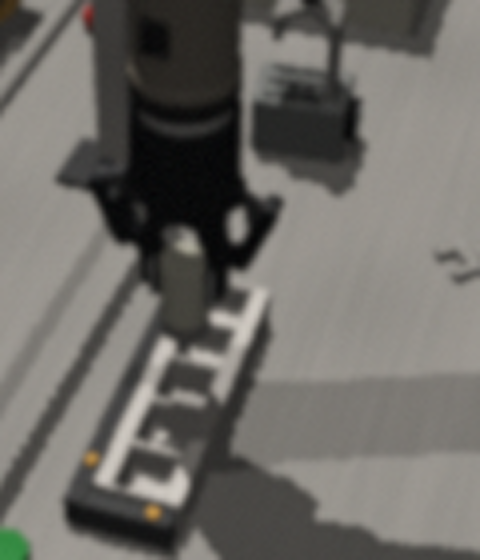

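>>> step_arm(plan=[[[-0.05,0,1],0,255],[[-0.05,0,2.2],0,255],[[-0.05,0,2.2],0,255],[[-0.05,0,2.2],0,255],[[-0.05,0,2.2],0,255],[[-0.05,0,2.2],0,255]])

```text
time: 14.83
ee_pos: [511.6, -10.3, 102.4]
tool_rot: [0.707, 0.707, 0.001, 0.001]
ft_force: [0.2, -0.1, -2.0]
opening: 34.9
```

Run:
```python
from h import *
t=Cam("top");s=Cam("side")
crop(t.img,270,180,370,260,7,"t16.png");crop(s.img,270,150,370,270,5,"s16.png")
```

```text
(no output)
```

View pics/s16.png

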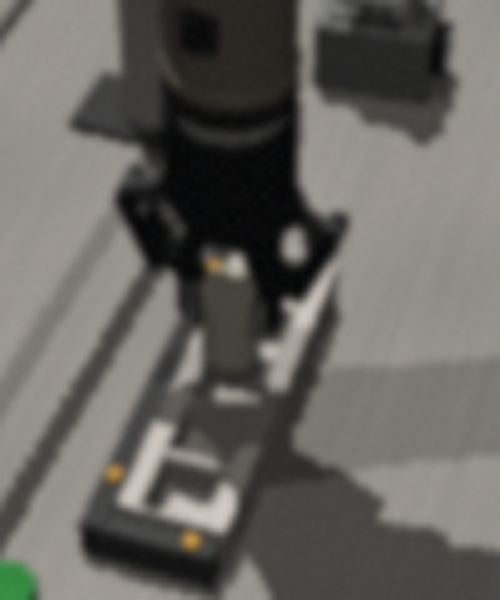

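View pics/t16.png

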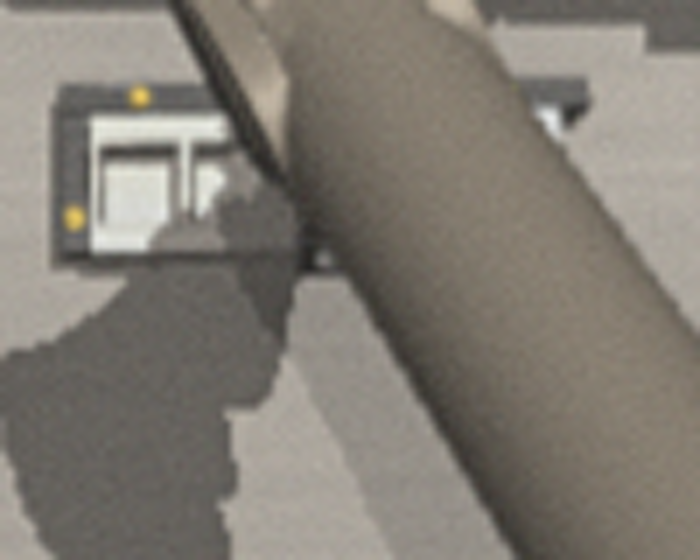

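>>> step_arm(plan=[[[0,-0.05,0.3],0,255],[[0,-0.05,0.6],0,255],[[0,-0.05,0.8],0,255],[[0,-0.05,0.9],0,255],[[0,-0.05,1.0],0,255],[[0,-0.05,1.0],0,255]])

```text
time: 15.43
ee_pos: [509.1, -11.1, 75.3]
tool_rot: [0.707, 0.707, 0.0, -0.0]
ft_force: [1.2, 0.5, -2.2]
opening: 34.8
```

>>> step_arm(plan=[[[0,0,0.15],0,255],[[0,0,0.3],0,255],[[0,0,0.42],0,255],[[0,0,0.5],0,255],[[0,0,0.5],0,255],[[0,0,0.5],0,255]])

```text
time: 15.93
ee_pos: [509.1, -11.0, 64.1]
tool_rot: [0.707, 0.707, -0.0, 0.0]
ft_force: [-2.3, -0.8, 8.3]
opening: 34.8
```

>>> step_arm(plan=[[[0,0,0],0,90],[[0,0,0],0,90],[[0,0,0],0,90],[[0,0,-2],0,90],[[0,0,-4],0,90],[[0,0,-4],0,90],[[4,0,-4],0,90],[[8,0,-4],0,90],[[12,0,-4],0,90],[[14.5,0,-4],0,90],[[14.5,0,-4],0,90],[[14.5,0,-4],0,90],[[14.5,0,-4],0,90],[[14.5,0,-4],0,90],[[14.5,0,-4],0,90],[[14.5,0,-4],0,90],[[14.5,0,-4],0,90],[[14.5,0,-4],0,90]])

```text
time: 17.43
ee_pos: [509.3, 350.3, 162.5]
tool_rot: [0.708, 0.707, -0.001, 0.0]
ft_force: [0.3, -1.1, -0.5]
opening: 55.2
```

Run:
```python
from h import *
np.set_printoptions(precision=1,suppress=True)
t=Cam("top");s=Cam("side")
for c,b in((t,(185,195,380,260)),(s,(230,180,345,360))):
    for u in white(c,b):print(c.n,np.round(u,1),c.atz(u[:2],70)[:2])
crop(t.img,190,170,370,270,4,"t17.png");crop(s.img,240,160,370,360,3,"s17.png")
```

```text
top [316.2 205.7 800.6  67.   19.8] [504.  -10.4]
side [309.6 222.4 281.1  29.   54. ] [523.5  15.7]
side [320.8 230.6 317.   34.8  55.8] [482.3  35.8]
side [321.7 281.  118.5  13.2  11.8] [428.4 199.8]
side [313.2 312.5 124.9  13.5  12. ] [421.1 292.8]
side [234.8 323.5  46.8   9.2  18. ] [590.6 378. ]
side [270.5 323.6 134.6  14.5  13. ] [509.1 352. ]
side [308.7 343.5  39.6   9.2   6. ] [406.  371.5]
```

View pics/t17.png

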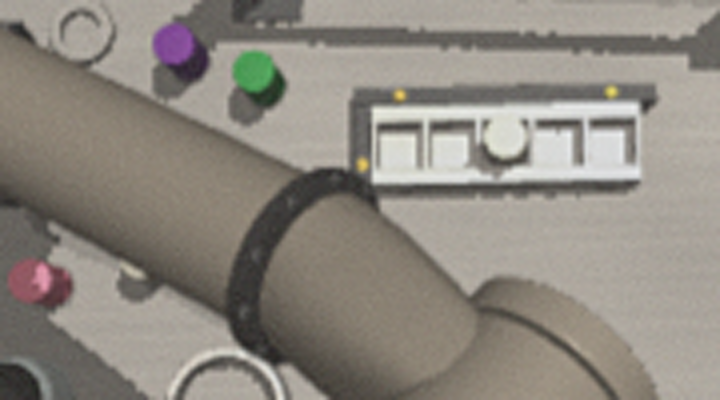

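View pics/s17.png

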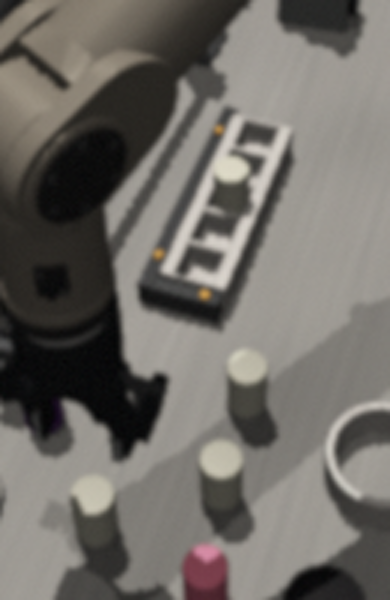

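>>> step_arm(plan=[[[0.12,0,1.5],0,90],[[0.12,0,3],0,90],[[0.12,0,4.2],0,90],[[0.12,0,4.2],0,90],[[0.12,0,4.2],0,90],[[0.12,0,4.2],0,90],[[0.12,0,4.2],0,90],[[0.12,0,4.2],0,90]])

```text
time: 18.2
ee_pos: [510.6, 355.3, 60.7]
tool_rot: [0.708, 0.707, 0.002, 0.0]
ft_force: [0.2, 1.0, -0.2]
opening: 55.2
```

>>> step_arm(plan=[[[-0.07,0,0.15],0,90],[[-0.07,0,0.15],0,90],[[-0.07,0,0.15],0,90],[[-0.07,0,0.15],0,255],[[-0.07,0,0.15],0,255],[[-0.07,0,0.15],0,255],[[-0.07,0,0.15],0,255],[[-0.07,0,0.15],0,255],[[-0.07,0,0.15],0,255]])

```text
time: 18.95
ee_pos: [509.2, 352.8, 54.8]
tool_rot: [0.707, 0.707, -0.0, 0.0]
ft_force: [-1.1, -0.6, 3.4]
opening: 35.1
```

>>> step_arm(plan=[[[0,0,-2],0,255],[[0,0,-4],0,255],[[0,0,-4],0,255],[[-3,0,-4],0,255],[[-6,0,-4],0,255],[[-9,0,-4],0,255],[[-12.7,0,-4],0,255],[[-12.7,0,-4],0,255],[[-12.7,0,-4],0,255],[[-12.7,0,-4],0,255],[[-12.7,0,-4],0,255],[[-12.7,0,-4],0,255],[[-12.7,0,-4],0,255],[[-12.7,0,-2.5],0,255],[[-12.7,0,-1.7],0,255],[[-12.7,0,-1.7],0,255],[[-12.7,0,-1.7],0,255],[[-12.7,0,-1.7],0,255],[[-12.7,0,-1.7],0,255]])

```text
time: 20.53
ee_pos: [510.3, 36.4, 98.6]
tool_rot: [0.707, 0.707, 0.001, 0.001]
ft_force: [0.2, 0.3, -1.1]
opening: 34.6
```

>>> step_arm(plan=[[[-0.03,-0.02,0.3],0,255],[[-0.03,-0.02,0.6],0,255],[[-0.03,-0.02,0.8],0,255],[[-0.03,-0.02,0.9],0,255],[[-0.03,-0.02,1.0],0,255],[[-0.03,-0.02,1.0],0,255]])

```text
time: 21.03
ee_pos: [509.1, 34.4, 71.8]
tool_rot: [0.707, 0.707, 0.001, 0.0]
ft_force: [2.3, -0.5, -2.8]
opening: 35.2
```

>>> step_arm(plan=[[[0,0,0.15],0,255],[[0,0,0.3],0,255],[[0,0,0.4],0,255],[[0,0,0.4],0,255],[[0,0,0.4],0,255]])

```text
time: 21.45
ee_pos: [509.1, 34.6, 62.7]
tool_rot: [0.707, 0.707, 0.0, 0.001]
ft_force: [0.9, -0.7, 5.1]
opening: 35.0
```

>>> step_arm(plan=[[[0,0,0],0,90],[[0,0,0],0,90],[[0,0,0],0,90],[[0,0,-2],0,90],[[0,0,-4],0,90],[[0,0,-4],0,90],[[3,-1.5,-4],0,90],[[6.6,-3.26,-4],0,90],[[6.6,-3.26,-4],0,90],[[6.6,-3.26,-4],0,90],[[6.6,-3.26,-4],0,90],[[6.6,-3.26,-4],0,90],[[6.6,-3.26,-4],0,90]])

```text
time: 22.53
ee_pos: [426.2, 199.9, 161.7]
tool_rot: [0.706, 0.708, -0.001, 0.0]
ft_force: [-0.7, -1.4, -0.9]
opening: 55.1
```

Run:
```python
from h import *
np.set_printoptions(precision=1,suppress=True)
t=Cam("top");s=Cam("side")
for c,b in((t,(185,195,380,260)),(s,(230,180,345,360))):
    for u in white(c,b):print(c.n,np.round(u,1),c.atz(u[:2],70)[:2])
crop(t.img,190,170,370,270,4,"t18.png");crop(s.img,240,160,370,360,3,"s18.png")
```

```text
top [322.  204.1 611.9  67.2  19.2] [508.9 -29.5]
top [289.6 210.  113.5  18.   12. ] [492.2  77.2]
top [196.8 239.5  75.3  10.   10. ] [404.3 381.9]
side [322.2 281.2  93.8  12.2  10.5] [427.  199.9]
side [312.9 312.3 144.   14.5  12.8] [421.8 292.6]
side [307.9 347.9 182.9  15.8  15. ] [404.5 382.3]
```

View pics/t18.png

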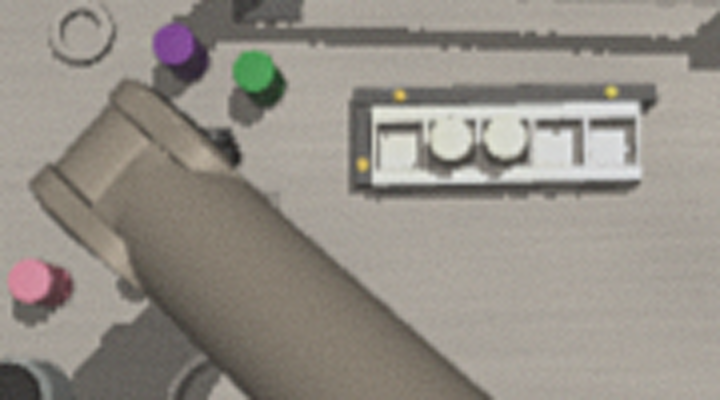

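View pics/s18.png

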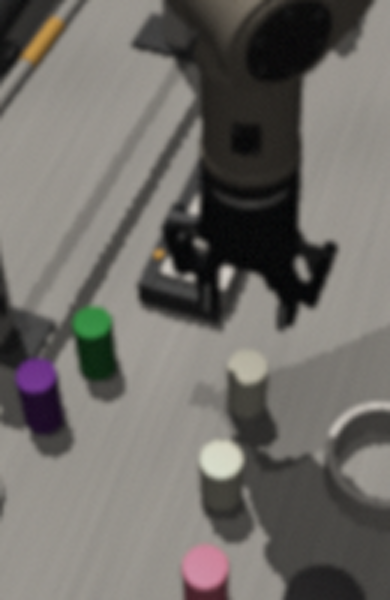

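>>> step_arm(plan=[[[0,0.03,1.5],0,90],[[0,0.03,3],0,90],[[0,0.03,4.2],0,90],[[0,0.03,4.2],0,90],[[0,0.03,4.2],0,90],[[0,0.03,4.2],0,90],[[0,0.03,4.2],0,90],[[0,0.03,4.2],0,90]])

```text
time: 23.3
ee_pos: [429.5, 199.9, 58.8]
tool_rot: [0.708, 0.706, 0.002, 0.001]
ft_force: [-0.7, -0.9, -0.1]
opening: 55.1
```

>>> step_arm(plan=[[[0,-0.06,0.1],0,90],[[0,-0.06,0.1],0,90],[[0,-0.06,0.1],0,255],[[0,-0.06,0.1],0,255],[[0,-0.06,0.1],0,255],[[0,-0.06,0.1],0,255],[[0,-0.06,0.1],0,255],[[0,-0.06,0.1],0,255]])

```text
time: 23.97
ee_pos: [426.4, 199.5, 54.9]
tool_rot: [0.707, 0.707, -0.0, 0.0]
ft_force: [-2.5, -0.1, 6.3]
opening: 34.8
```

>>> step_arm(plan=[[[0,0,-2],0,255],[[0,0,-4.2],0,255],[[0,0,-4.2],0,255],[[-3,1.1,-4.2],0,255],[[-6,2.2,-4.2],0,255],[[-10.2,3.31,-4.2],0,255],[[-10.2,3.31,-4.2],0,255],[[-10.2,3.31,-4.2],0,255],[[-10.2,3.31,-4.2],0,255],[[-10.2,3.31,-4.2],0,255],[[-10.2,3.31,-4.2],0,255],[[-10.2,3.31,-4.2],0,255],[[-10.2,3.31,-2.5],0,255],[[-10.2,3.31,-1.7],0,255],[[-10.2,3.31,-1.7],0,255],[[-10.2,3.31,-1.7],0,255],[[-10.2,3.31,-1.7],0,255],[[-10.2,3.31,-1.7],0,255]])

```text
time: 25.47
ee_pos: [510.3, -54.7, 98.8]
tool_rot: [0.707, 0.707, 0.001, 0.001]
ft_force: [-0.1, -0.4, -0.8]
opening: 34.8
```

>>> step_arm(plan=[[[-0.02,-0.03,0.3],0,255],[[-0.02,-0.03,0.6],0,255],[[-0.02,-0.03,0.8],0,255],[[-0.02,-0.03,1.0],0,255],[[-0.02,-0.03,1.0],0,255],[[-0.02,-0.03,1.2],0,255],[[-0.02,-0.03,1.4],0,255],[[-0.02,-0.03,1.45],0,255],[[-0.02,-0.03,1.45],0,255],[[-0.02,-0.03,1.45],0,255]])

```text
time: 26.3
ee_pos: [508.4, -56.0, 62.9]
tool_rot: [0.707, 0.707, -0.001, 0.001]
ft_force: [-6.2, -0.7, 20.4]
opening: 34.7
```

>>> step_arm(plan=[[[0,0,0],0,90],[[0,0,0],0,90],[[0,0,0],0,90],[[0,0,-2],0,90],[[0,0,-4],0,90],[[0,0,-4],0,90],[[3,-1,-4],0,90],[[7,-2,-4],0,90],[[13.9,-3.5,-4],0,90],[[13.9,-3.5,-4],0,90],[[13.9,-3.5,-4],0,90],[[13.9,-3.5,-4],0,90],[[13.9,-3.5,-4],0,90],[[13.9,-3.5,-4],0,90],[[13.9,-3.5,-4],0,90],[[13.9,-3.5,-4],0,90],[[13.9,-3.5,-4],0,90],[[13.9,-3.5,-4],0,90]])

```text
time: 27.8
ee_pos: [421.1, 290.3, 160.1]
tool_rot: [0.708, 0.707, -0.001, 0.0]
ft_force: [0.6, 0.5, 0.4]
opening: 55.5
```

Run:
```python
from h import *
np.set_printoptions(precision=1,suppress=True)
t=Cam("top");s=Cam("side")
for c,b in((t,(185,195,380,260)),(s,(230,180,345,360))):
    for u in white(c,b):print(c.n,np.round(u,1),c.atz(u[:2],70)[:2])
crop(t.img,190,170,370,270,4,"t19.png");crop(s.img,240,160,370,360,3,"s19.png")
```

```text
top [322.  203.4 599.   67.   19.2] [511.2 -29.7]
top [292.5 210.6 139.6  28.8  12. ] [490.   67.7]
side [313.4 312.  118.8  13.2  12. ] [420.9 291.6]
side [307.2 348.7 146.2  14.   14. ] [405.4 384.5]
```

View pics/t19.png

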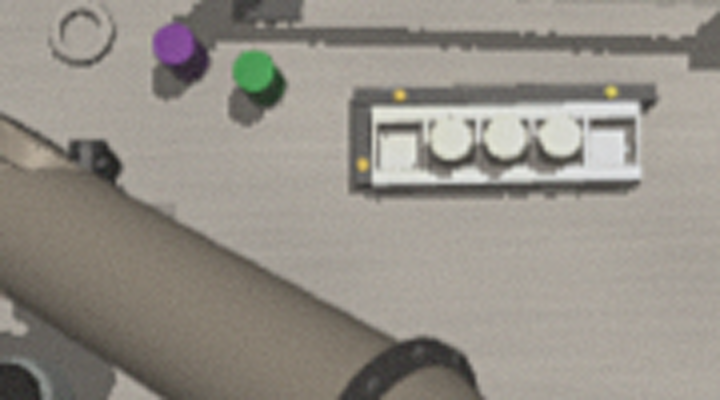

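View pics/s19.png

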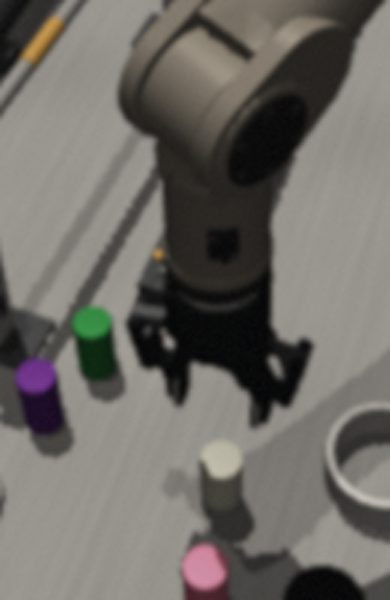

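>>> step_arm(plan=[[[0.03,0,1.5],0,90],[[0.03,0,3],0,90],[[0.03,0,4.1],0,90],[[0.03,0,4.1],0,90],[[0.03,0,4.1],0,90],[[0.03,0,4.1],0,90],[[0.03,0,4.1],0,90],[[0.03,0,4.1],0,90]])

```text
time: 28.57
ee_pos: [422.3, 292.9, 60.1]
tool_rot: [0.708, 0.707, 0.002, 0.001]
ft_force: [-0.3, -0.2, 0.2]
opening: 55.1
```

>>> step_arm(plan=[[[-0.03,-0.02,0.15],0,90],[[-0.03,-0.02,0.15],0,90],[[-0.03,-0.02,0.15],0,255],[[-0.03,-0.02,0.15],0,255],[[-0.03,-0.02,0.15],0,255],[[-0.03,-0.02,0.15],0,255],[[-0.03,-0.02,0.15],0,255],[[-0.03,-0.02,0.15],0,255]])

```text
time: 29.23
ee_pos: [420.5, 291.5, 54.8]
tool_rot: [0.707, 0.707, -0.0, 0.0]
ft_force: [-1.0, -0.7, 6.4]
opening: 34.7
```

>>> step_arm(plan=[[[0,0,-2],0,255],[[0,0,-4.2],0,255],[[0,0,-4.2],0,255],[[-3,1.2,-4.2],0,255],[[-6,2.4,-4.2],0,255],[[-8.45,3.56,-4.2],0,255],[[-8.45,3.56,-4.2],0,255],[[-8.45,3.56,-4.2],0,255],[[-8.45,3.56,-4.2],0,255],[[-8.45,3.56,-4.2],0,255],[[-8.45,3.56,-4.2],0,255],[[-8.45,3.56,-2.5],0,255],[[-8.45,3.56,-1.7],0,255],[[-8.45,3.56,-1.7],0,255],[[-8.45,3.56,-1.7],0,255],[[-8.45,3.56,-1.7],0,255],[[-8.45,3.56,-1.7],0,255]])

```text
time: 30.65
ee_pos: [510.4, 81.4, 98.7]
tool_rot: [0.707, 0.707, 0.001, 0.001]
ft_force: [0.7, -0.4, -0.6]
opening: 34.6
```

>>> step_arm(plan=[[[-0.03,-0.01,0.3],0,255],[[-0.03,-0.01,0.6],0,255],[[-0.03,-0.01,0.8],0,255],[[-0.03,-0.01,1.0],0,255],[[-0.03,-0.01,1.0],0,255],[[-0.03,-0.01,1.2],0,255],[[-0.03,-0.01,1.4],0,255],[[-0.03,-0.01,1.42],0,255],[[-0.03,-0.01,1.42],0,255],[[-0.03,-0.01,1.42],0,255]])

```text
time: 31.48
ee_pos: [509.4, 79.6, 62.8]
tool_rot: [0.707, 0.707, -0.0, 0.001]
ft_force: [-2.3, -0.6, 11.8]
opening: 34.9
```

>>> step_arm(plan=[[[0,0,0],0,90],[[0,0,0],0,90],[[0,0,0],0,90],[[0,0,-2],0,90],[[0,0,-4],0,90],[[4,-2,-9],0,90],[[8,-2,-9],0,90],[[8,-2,-9],0,90],[[8,-2,-9],0,90],[[8,-2,-9],0,90],[[8,-2,-9],0,90],[[8,-2,-9],0,90],[[8,-2,-9],0,90],[[8,-2,-9],0,90]])

```text
time: 32.65
ee_pos: [459.1, 278.9, 285.8]
tool_rot: [0.707, 0.707, -0.001, 0.0]
ft_force: [0.5, -0.6, -0.3]
opening: 55.3
```

Run:
```python
from h import *
t=Cam("top");s=Cam("side")
crop(t.img,190,170,370,270,4,"t20.png");crop(s.img,270,90,400,270,3,"s20.png")
crop(t.img,395,175,455,225,10,"t21.png")
```

```text
(no output)
```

View pics/t20.png

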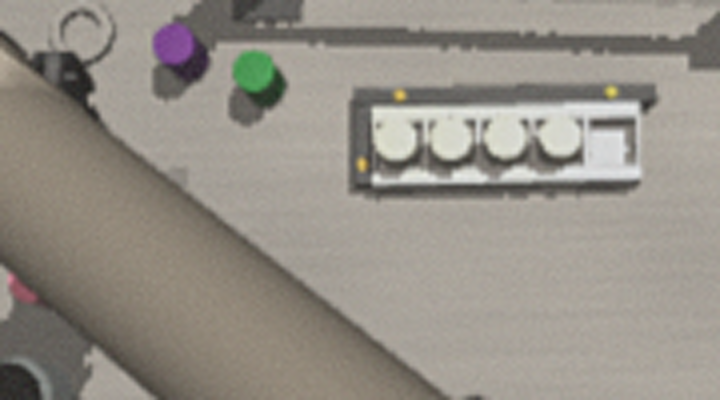

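View pics/s20.png

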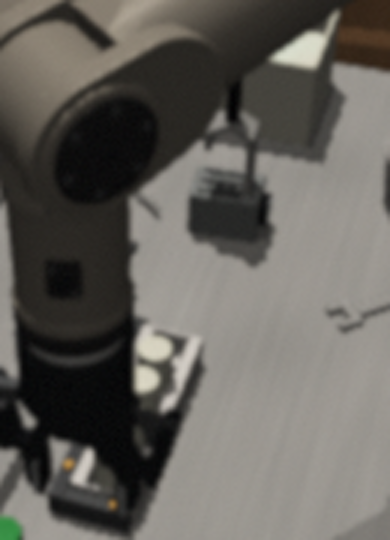

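Run:
```python
from h import *
from scipy.optimize import minimize
np.set_printoptions(precision=2,suppress=True)
t0=Cam("top");s0=Cam("side")
t0.img=cv2.imread("pics/top0.png");s0.img=cv2.imread("pics/side0.png")
K=8
def hullmask(c,p,b,box):
    x0,y0,x1,y1=box
    q=((c.proj(T(p,b))+0.5-[x0,y0])*K-.5)
    h=cv2.convexHull(np.round(q*16).astype(np.int32)); m=np.zeros(((y1-y0)*K,(x1-x0)*K),np.uint8)
    cv2.fillConvexPoly(m,h,1,shift=4); return m
tab=np.array([(x,y,z) for x in(-7,7) for y in(-12,12) for z in(165,213)],float)
hs=np.array([(x,y,z) for x in(-42,42) for y in(-30,30) for z in(0,60)],float)
bt=(395,175,455,225);bs=(315,100,385,180)
g={}
for c,b in((t0,bt),(s0,bs)):
    im=cv2.cvtColor(c.img,cv2.COLOR_BGR2GRAY)[b[1]:b[3],b[0]:b[2]]
    g[c.n]=cv2.resize(im,None,fx=K,fy=K,interpolation=cv2.INTER_CUBIC).astype(float)
def score(p,yw=None):
    r=0
    for c,b in((t0,bt),(s0,bs)):
        m=hullmask(c,p,tab,b); e=cv2.dilate(m,np.ones((K*2+1,)*2,np.uint8))-m
        G=g[c.n]; r+=G[m>0].mean()-G[e>0].mean()
    return r
best=[]
for yaw in np.arange(-.1,.41,.05):
    bb=(9e9,)
    for x in np.arange(504,524,2):
        for y in np.arange(-364,-346,2):
            v=score((x,y,yaw)); bb=min(bb,(v,x,y,yaw))
    print(np.round(bb,2))
```

```text
[ -91.68  512.   -356.     -0.1 ]
[ -92.95  512.   -356.     -0.05]
[ -93.91  512.   -356.      0.  ]
[ -94.33  512.   -356.      0.05]
[ -94.34  512.   -356.      0.1 ]
[ -93.72  512.   -356.      0.15]
[ -91.21  512.   -356.      0.2 ]
[ -89.76  512.   -356.      0.25]
[ -88.03  512.   -356.      0.3 ]
[ -85.2   512.   -356.      0.35]
[ -82.6  512.  -356.     0.4]
```

>>> step_arm(plan=[[[-6,0.5,0],0,90],[[-12,1,0],0,90],[[-18,1.5,0],0,90],[[-25.4,2.12,0],-0.09,90],[[-25.4,2.12,0],-0.09,90],[[-25.4,2.12,0],-0.09,90],[[-25.4,2.12,0],-0.09,90],[[-25.4,2.12,0],-0.09,90],[[-25.4,2.12,0],-0.09,90],[[-25.4,2.12,0],-0.09,90],[[-25.4,2.12,0],-0.09,90],[[-25.4,2.12,0],-0.09,90],[[-25.4,2.12,0],-0.09,90],[[-25.4,2.12,0],-0.09,90],[[-25.4,2.12,0],-0.09,90],[[-25.4,2.12,0],-0.09,90],[[-25.4,2.12,0],-0.09,90],[[-25.4,2.12,0],-0.09,90],[[-25.4,2.12,0],-0.09,90],[[-25.4,2.12,0],-0.09,90]])

```text
time: 34.52
ee_pos: [511.8, -353.6, 286.7]
tool_rot: [0.674, 0.739, 0.0, -0.0]
ft_force: [0.4, 0.6, 0.4]
opening: 55.2
```

Run:
```python
from h import *
st=ctrl.read_state();print(np.round(st["q"],2),st["ee_pos"],st["tool_rot"])
t=Cam("top");s=Cam("side")
crop(t.img,350,120,470,240,5,"t22.png");crop(s.img,270,40,400,270,2,"s22.png")
crop(s.img,300,70,400,170,6,"s22b.png")
```

```text
[ 1.13  0.42 -0.81  1.55  0.31  1.31  0.37] [ 511.84495395 -353.64529267  286.70009942] [ 6.73966961e-01  7.38761467e-01  9.10002861e-05 -1.45614496e-04]
```

View pics/s22b.png

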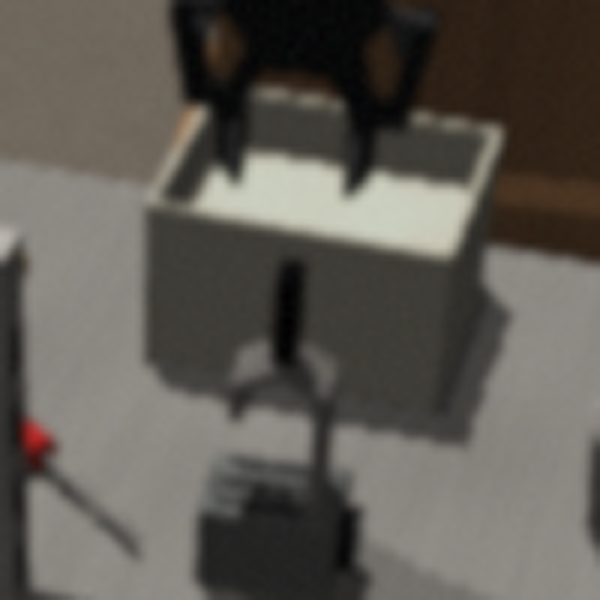

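>>> step_arm(plan=[[[-0.1,0,1],0,90],[[-0.1,0,2],0,90],[[-0.1,0,3],0,90],[[-0.1,0,3.7],0,90],[[-0.1,0,3.7],0,90],[[-0.1,0,3.7],0,90],[[-0.1,0,3.7],0,90],[[-0.1,0,3.7],0,90]])

```text
time: 35.28
ee_pos: [513.0, -358.2, 196.1]
tool_rot: [0.675, 0.738, 0.0, 0.002]
ft_force: [0.3, -0.7, -0.3]
opening: 55.3
```

Run:
```python
from h import *
t=Cam("top");s=Cam("side")
crop(s.img,300,70,400,170,6,"s23.png")
```

```text
(no output)
```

View pics/s23.png

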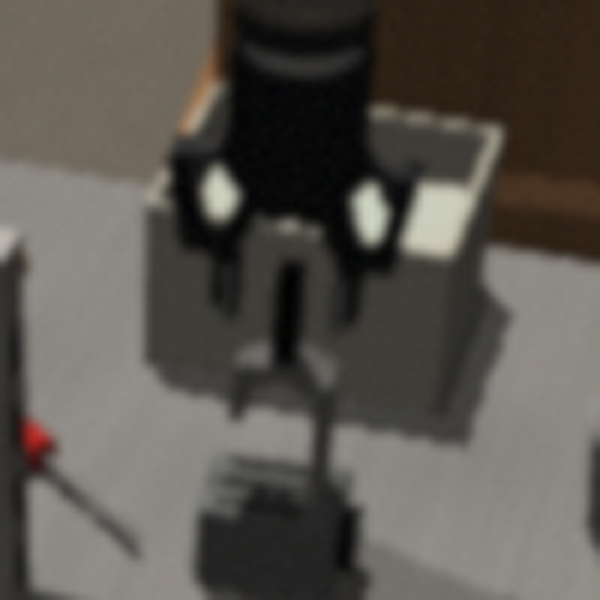

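>>> step_arm(plan=[[[0.05,0,0.05],0,90],[[0.05,0,0.05],0,140],[[0.05,0,0.05],0,180],[[0.05,0,0.05],0,205],[[0.05,0,0.05],0,225],[[0.05,0,0.05],0,255],[[0.05,0,0.05],0,255],[[0.05,0,0.05],0,255],[[0.05,0,0.05],0,255]])

```text
time: 36.13
ee_pos: [511.5, -357.1, 192.9]
tool_rot: [0.675, 0.738, -0.0, -0.0]
ft_force: [-1.4, -0.9, 2.3]
opening: 13.6
```

>>> step_arm(plan=[[[0,0,-0.5],0,255],[[0,0,-1.5],0,255],[[0,0,-3],0,255],[[0,0,-4.5],0,255],[[0,0,-5.9],0,255],[[0,0,-5.9],0,255],[[0,0,-5.9],0,255],[[0,0,-5.9],0,255],[[0,0,-5.9],0,255]])

```text
time: 36.88
ee_pos: [510.3, -356.4, 337.6]
tool_rot: [0.675, 0.738, -0.001, -0.002]
ft_force: [-1.1, -0.6, -5.9]
opening: 13.4
```

>>> step_arm(plan=[[[0.6,0.3,-0.1],0.02,255],[[1.6,0.8,-0.1],0.05,255],[[2.8,1.4,-0.1],0.1,255],[[4,2.1,-0.1],0.15,255],[[5.2,2.8,-0.1],0.15,255],[[6.4,3.5,-0.1],0.15,255],[[7.2,4,-0.1],0.15,255],[[7.75,4.25,-0.1],0.15,255],[[7.75,4.25,-0.1],0.15,255],[[7.75,4.25,-0.1],0.15,255],[[7.75,4.25,-0.1],0.15,255],[[7.75,4.25,-0.1],0.15,255],[[7.75,4.25,-0.1],0.15,255]])

```text
time: 37.97
ee_pos: [599.7, -156.2, 342.1]
tool_rot: [0.729, 0.684, -0.001, -0.0]
ft_force: [0.2, -0.0, -6.2]
opening: 13.1
```

Run:
```python
from h import *
st=ctrl.read_state();p=st["ee_pos"];q=st["tool_rot"];yaw=2*np.arctan2(q[1],q[0])-np.pi/2;print(p,yaw)
t=Cam("top");s=Cam("side")
hp=(p[0],p[1],yaw,p[2]-192.9)
crop(t.img,290,90,430,190,5,"t24.png",ov(t,hp,HEAD));crop(s.img,220,40,370,190,4,"s24.png",ov(s,hp,HEAD))
crop(s.img,220,40,370,190,4,"s24n.png")
```

```text
[ 599.73514652 -156.16392691  342.12335734] -0.06358722870834121
```

View pics/s24.png

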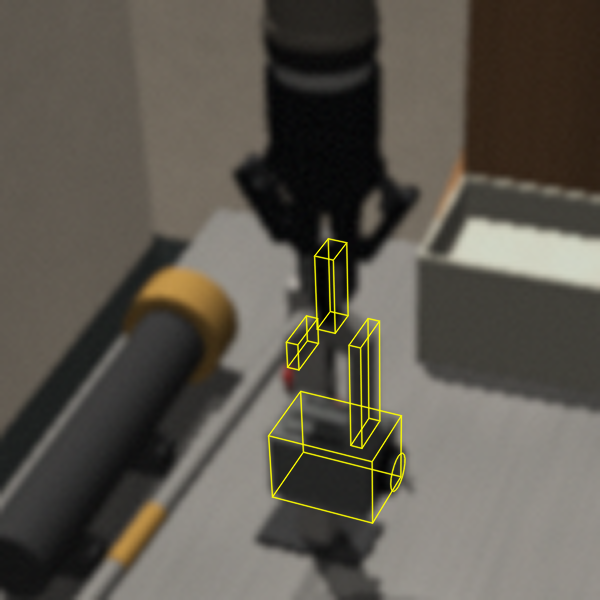

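View pics/t24.png

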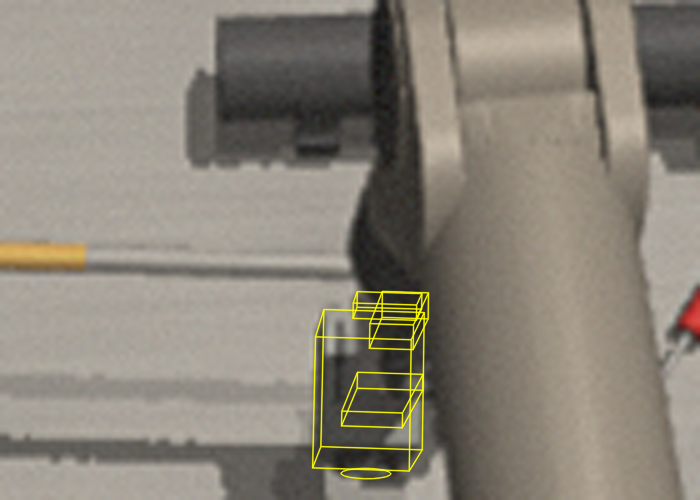

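View pics/s24n.png

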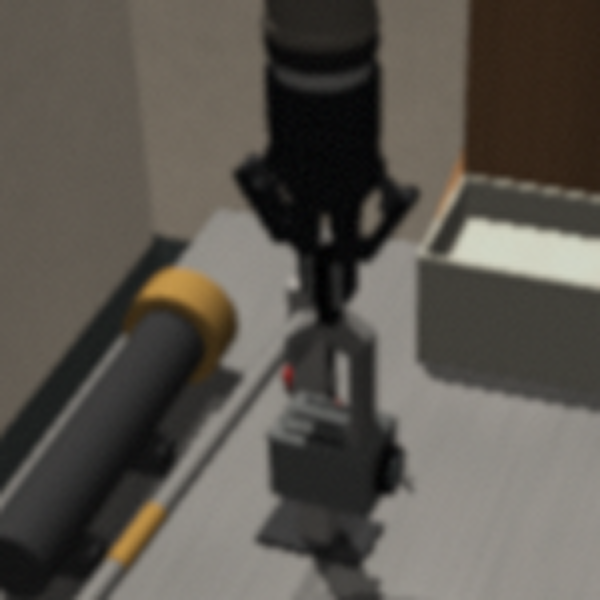

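>>> step_arm(plan=[[[0,0.4,0],0,255],[[0,0.8,0],0,255],[[0,1.2,0],0,255],[[0,1.6,0],0,255],[[0.1,2,0],0,255],[[0.1,2.33,0],0,255],[[0.1,2.33,0],0,255],[[0.1,2.33,0],0,255],[[0.1,2.33,0],0,255]])

```text
time: 38.82
ee_pos: [658.3, -155.6, 342.6]
tool_rot: [0.728, 0.685, -0.0, -0.0]
ft_force: [-0.2, -0.2, -4.5]
opening: 13.3
```

Run:
```python
from h import *
st=ctrl.read_state();p=st["ee_pos"];q=st["tool_rot"];yaw=2*np.arctan2(q[1],q[0])-np.pi/2;print(p,yaw,st["ft_force"])
t=Cam("top");s=Cam("side")
hp=(p[0],p[1],yaw,p[2]-192.9)
RAIL=[[(-8,-205,240),(-8,205,240)],[(8,-205,240),(8,205,240)]]
crop(s.img,240,60,340,160,6,"s25.png",ov(s,(665.5,-30,-.06),RAIL));crop(s.img,240,60,340,160,6,"s25n.png")
crop(t.img,290,90,430,190,5,"t25.png")
```

```text
[ 658.33410897 -155.57130433  342.63812485] -0.06106062879742624 [-0.17119439 -0.20335107 -4.54485208]
```

View pics/s25n.png

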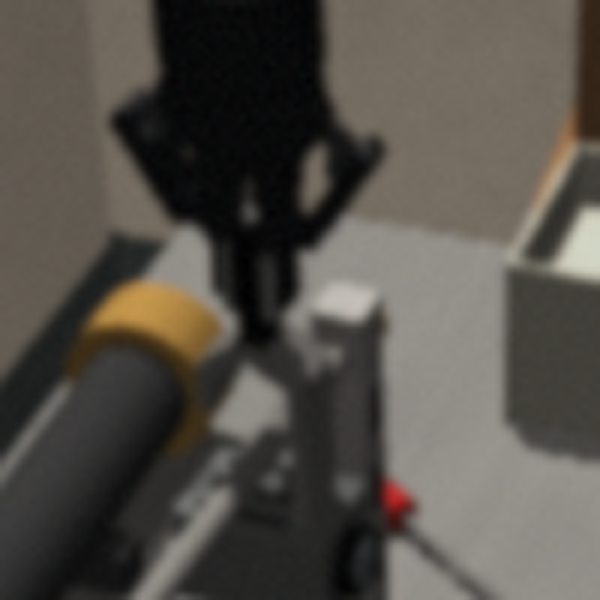

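View pics/s25.png

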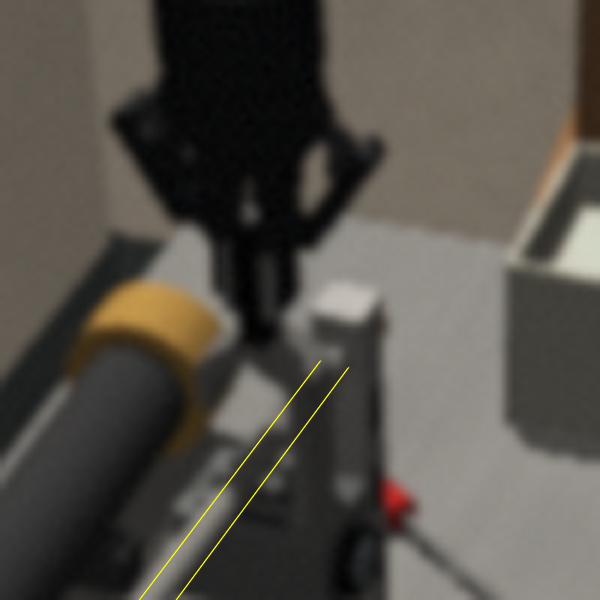

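>>> step_arm(plan=[[[0,0,0.4],0,255],[[0,0,0.8],0,255],[[0,0,1.2],0,255],[[0,0,1.5],0,255],[[0,0,1.7],0,255],[[0,0,1.8],0,255],[[0,0,1.8],0,255],[[0,0,1.8],0,255]])

```text
time: 39.58
ee_pos: [658.8, -155.4, 297.9]
tool_rot: [0.728, 0.685, 0.0, 0.0]
ft_force: [-0.3, -0.6, -5.0]
opening: 13.3
```

Run:
```python
from h import *
st=ctrl.read_state();print(st["ee_pos"],st["ft_force"],st["wrist_torque"])
s=Cam("side");crop(s.img,240,60,340,160,6,"s26n.png")
```

```text
[ 658.79300878 -155.40773417  297.94671093] [-0.31760137 -0.56684348 -5.01875711] [-0.0153771  -0.01136118  0.01383395]
```

View pics/s26n.png

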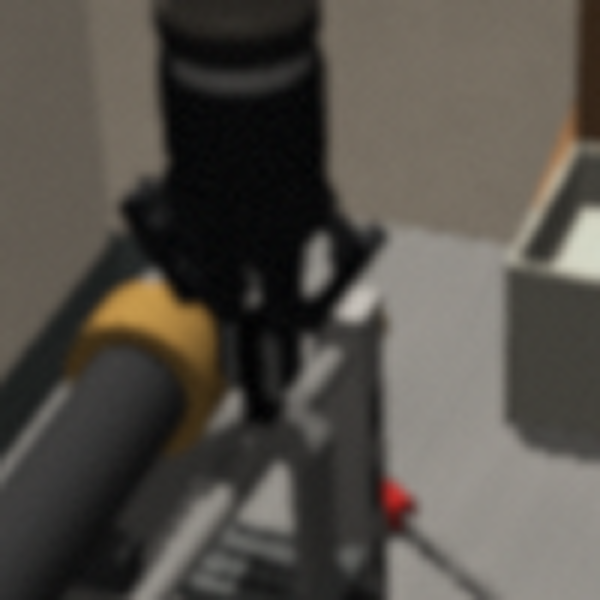

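>>> step_arm(plan=[[[0,0,0.1],0,255],[[0,0,0.2],0,255],[[0,0,0.25],0,255],[[0,0,0.25],0,255],[[0,0,0.25],0,255]])

```text
time: 40.05
ee_pos: [658.8, -155.4, 292.3]
tool_rot: [0.728, 0.685, 0.0, 0.0]
ft_force: [-1.6, -0.3, -0.9]
opening: 13.4
```

Run:
```python
from h import *
st=ctrl.read_state();print(st["ee_pos"],st["ft_force"],st["wrist_torque"])
s=Cam("side");crop(s.img,250,90,310,160,8,"s27n.png")
```

```text
[ 658.78022019 -155.37935436  292.25129348] [-1.57305688 -0.34369558 -0.92433596] [0.03420266 0.25238191 0.04337515]
```

View pics/s27n.png

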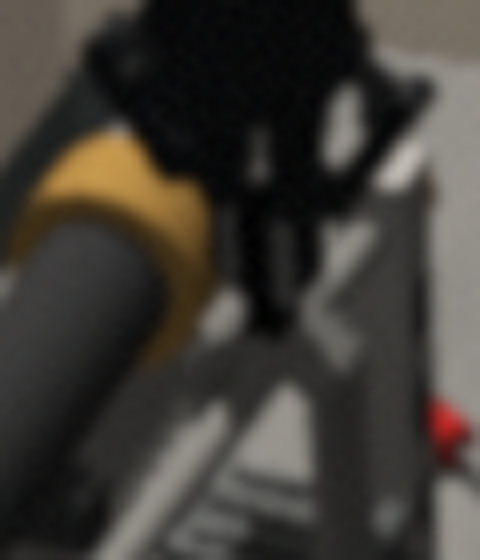

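>>> step_arm(plan=[[[0,0.05,0],0,255],[[0,0.1,0],0,255],[[0,0.1,0.04],0,255],[[0,0.1,0.04],0,255],[[0,0.1,0.04],0,255]])

```text
time: 40.52
ee_pos: [659.2, -155.4, 292.1]
tool_rot: [0.728, 0.685, -0.002, -0.001]
ft_force: [-7.8, 1.2, 7.2]
opening: 13.3
```

>>> step_arm(plan=[[[0,-0.1,-0.04],0,255],[[0,-0.2,-0.04],0,255],[[0,-0.2,-0.04],0,255],[[0,-0.2,-0.04],0,255],[[0,-0.2,-0.04],0,255]])

```text
time: 40.93
ee_pos: [657.5, -155.3, 292.0]
tool_rot: [0.728, 0.685, 0.001, 0.001]
ft_force: [3.5, 0.3, -1.1]
opening: 13.3
```

>>> step_arm(plan=[[[0,0.07,0.02],0,255],[[0,0.07,0.04],0,255],[[0,0.07,0.04],0,255],[[0,0.07,0.04],0,255]])

```text
time: 41.27
ee_pos: [658.0, -155.3, 291.8]
tool_rot: [0.728, 0.685, -0.0, 0.0]
ft_force: [-0.9, 0.8, 5.6]
opening: 13.3
```

>>> step_arm(plan=[[[0.1,0,0],0,255],[[0.3,0,0],0,255],[[0.6,0,0],0,255],[[0.9,0,0],0,255],[[1.2,0,0],0,255],[[1.5,0,0],0,255],[[1.8,0,0],0,255],[[2.0,0,0],0,255],[[2.0,0,0],0,255]])

```text
time: 42.02
ee_pos: [660.8, -110.0, 291.8]
tool_rot: [0.73, 0.684, -0.003, 0.003]
ft_force: [-1.4, -7.0, 6.6]
opening: 13.2
```

Run:
```python
from h import *
st=ctrl.read_state();print(st["ee_pos"],st["ft_force"],st["wrist_torque"])
s=Cam("side");crop(s.img,210,60,330,200,5,"s28n.png")
```

```text
[ 660.78067583 -110.01902035  291.80007923] [-1.38514518 -6.95839296  6.6317832 ] [-1.54578612  0.20371915 -0.03208542]
```

View pics/s28n.png

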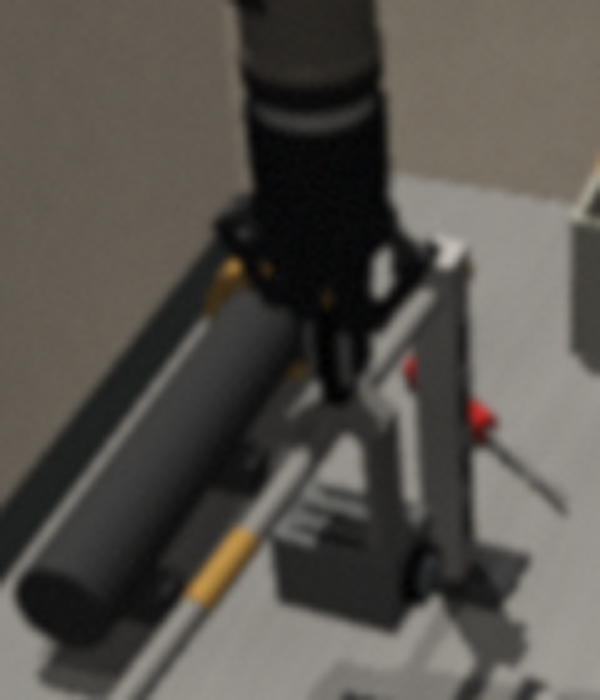

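>>> step_arm(plan=[[[0.1,0,-0.02],0,255],[[0.4,0,-0.02],0,255],[[0.8,0,-0.02],0,255],[[1.2,0,-0.02],0,255],[[1.6,0,-0.02],0,255],[[2.0,0,-0.02],0,255],[[2.4,0,-0.02],0,255],[[2.8,0,-0.02],0,255],[[3.2,0,-0.02],0,255],[[3.6,0,-0.02],0,255],[[4.0,0,-0.02],0,255],[[4.4,0,-0.02],0,255],[[4.7,0,-0.02],0,255],[[5.0,0,-0.02],0,255],[[5.0,0,-0.02],0,255]])

```text
time: 43.32
ee_pos: [668.7, 15.8, 291.8]
tool_rot: [0.729, 0.684, -0.002, 0.003]
ft_force: [-0.1, -5.9, 5.1]
opening: 13.2
```

Run:
```python
from h import *
st=ctrl.read_state();print(st["ee_pos"],st["ft_force"],st["wrist_torque"])
s=Cam("side");crop(s.img,210,90,310,220,5,"s29n.png")
```

```text
[668.69447721  15.79284255 291.84291628] [-0.05165846 -5.88781085  5.0852261 ] [-1.43404184  0.10379925 -0.03089386]
```

View pics/s29n.png

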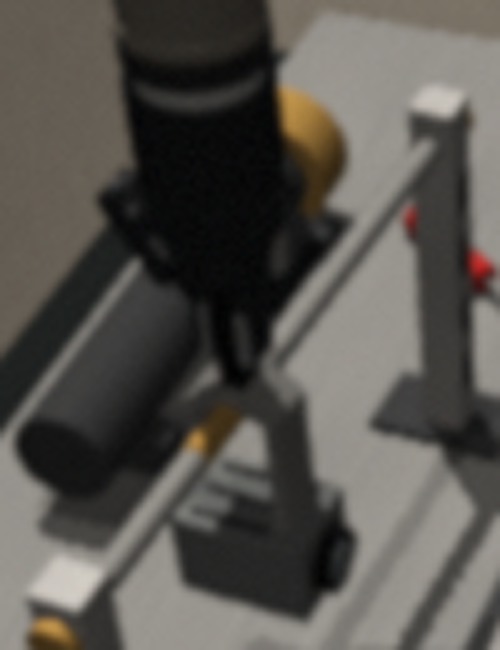

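>>> step_arm(plan=[[[0.2,0,-0.02],0,255],[[0.5,0,-0.02],0,255],[[0.8,0,-0.02],0,255],[[1.0,0,-0.02],0,255],[[1.05,0,-0.02],0,255],[[1.05,0,-0.02],0,255],[[1.05,0,-0.02],0,255]])

```text
time: 43.95
ee_pos: [670.3, 41.4, 291.8]
tool_rot: [0.729, 0.684, -0.002, 0.002]
ft_force: [1.0, -4.8, 3.3]
opening: 13.4
```

Run:
```python
from h import *
st=ctrl.read_state();print(st["ee_pos"],st["ft_force"],st["tool_rot"])
s=Cam("side");crop(s.img,220,130,290,220,7,"s30n.png")
t=Cam("top");crop(t.img,260,110,340,170,8,"t30n.png")
```

```text
[670.3102676   41.43622846 291.79299433] [ 0.99041429 -4.84811333  3.32657183] [ 0.72944074  0.6840365  -0.00237904  0.00214641]
```

View pics/s30n.png

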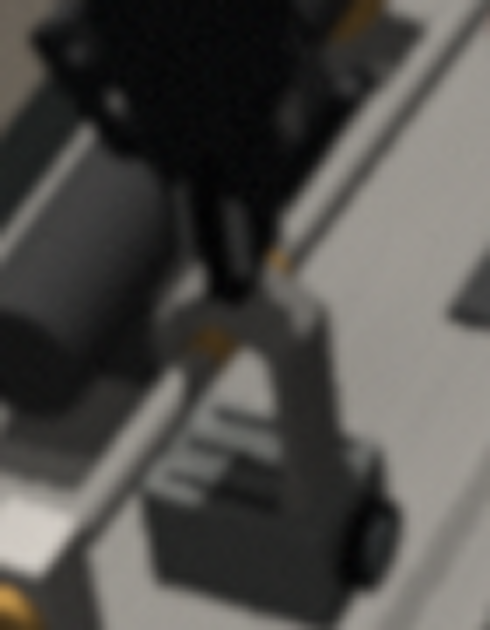

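View pics/t30n.png

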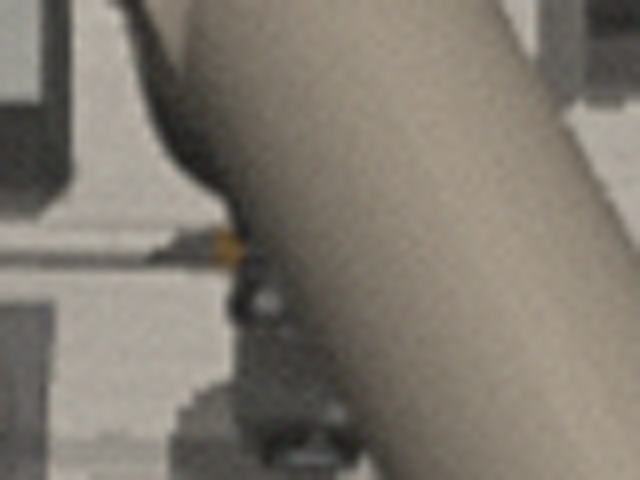

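>>> step_arm(plan=[[[-0.05,0,-0.02],0,255],[[-0.1,0,-0.04],0,255],[[-0.1,0,-0.04],0,255]])

```text
time: 44.3
ee_pos: [670.2, 41.4, 291.9]
tool_rot: [0.729, 0.685, -0.001, 0.001]
ft_force: [2.6, -2.9, -2.2]
opening: 13.4
```

>>> step_arm(plan=[[[-0.05,-0.04,0],0,255],[[-0.1,-0.04,0],0,255],[[-0.1,-0.04,0],0,240],[[-0.1,-0.04,0],0,220],[[-0.1,-0.04,0],0,200],[[-0.1,-0.04,0],0,180],[[-0.1,-0.04,0],0,160],[[-0.1,-0.04,0],0,140],[[-0.1,-0.04,0],0,140],[[-0.1,-0.04,0],0,140]])

```text
time: 45.13
ee_pos: [668.6, 40.7, 292.6]
tool_rot: [0.728, 0.685, -0.0, -0.0]
ft_force: [-0.8, 0.1, 0.5]
opening: 38.5
```

Run:
```python
from h import *
st=ctrl.read_state();print(st["ee_pos"],st["ft_force"],st["opening"])
s=Cam("side");crop(s.img,220,130,290,220,7,"s31n.png")
```

```text
[668.60570714  40.66842589 292.5897285 ] [-0.77434498  0.1038827   0.46427654] 38.508186573514934
```

View pics/s31n.png

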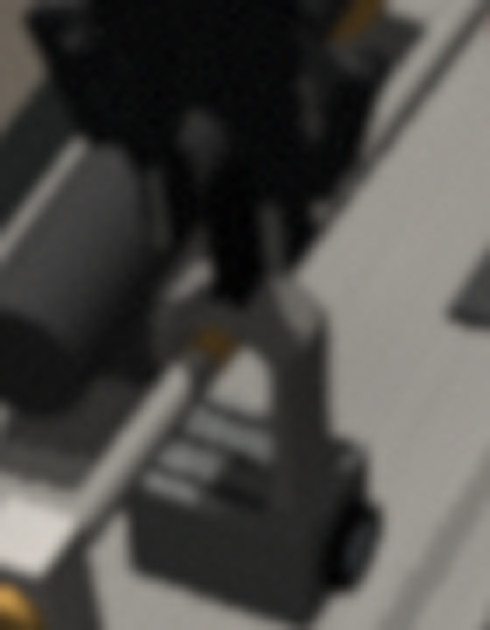

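>>> step_arm(plan=[[[0,0,0],0,90],[[0,0,0],0,90],[[0,0,-0.5],0,90],[[0,0,-1.2],0,90],[[0,0,-2],0,90],[[0,0,-3],0,90],[[0,0,-4],0,90],[[0,0,-4],0,90],[[-4,-3,-4],0,90],[[-8,-8,-4],0,90],[[-14,-10,-4],0,90],[[-14,-10,-4],0,90],[[-14,-10,-4],0,90],[[-14,-10,-4],0,90],[[-14,-10,-4],0,90],[[-14,-10,-4],0,90],[[-14,-10,-4],0,90],[[-14,-10,-4],0,90],[[-14,-10,-4],0,90],[[-14,-10,-4],0,90]])

```text
time: 46.85
ee_pos: [394.5, -298.1, 392.9]
tool_rot: [0.732, 0.682, -0.001, 0.0]
ft_force: [0.4, 0.1, -0.2]
opening: 55.4
```

Run:
```python
from h import *
s=Cam("side");crop(s.img,220,130,290,220,7,"s32.png")
t=Cam("top");crop(t.img,260,110,340,170,8,"t32.png");cv2.imwrite("pics/t32f.png",t.img);cv2.imwrite("pics/s32f.png",s.img)
print(ctrl.read_state()["ee_pos"])
```

```text
[ 398.15627755 -293.33005264  393.14775638]
```

View pics/s32.png

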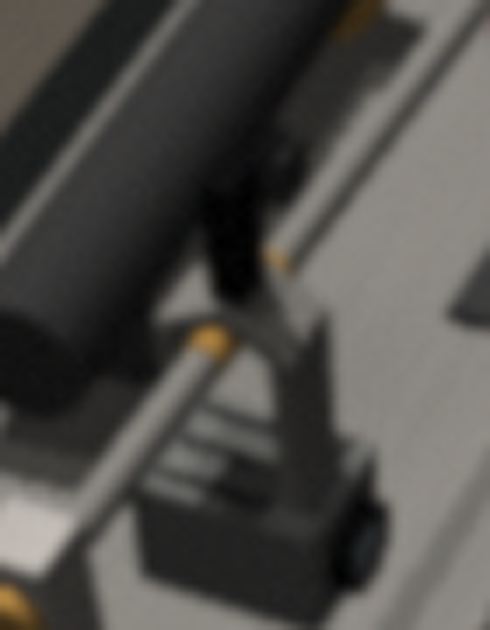

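View pics/t32.png

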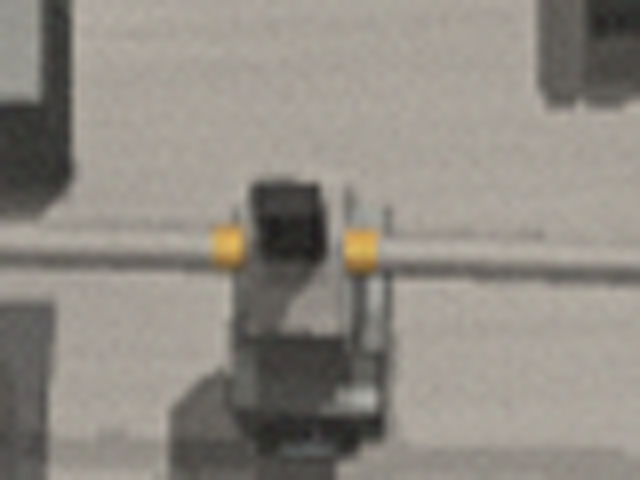

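View pics/s32f.png

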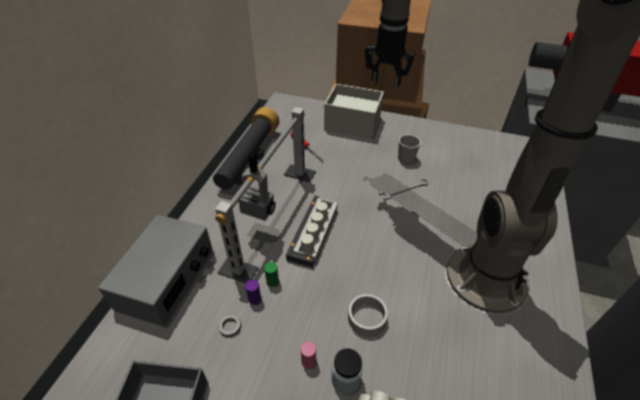

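View pics/t32f.png

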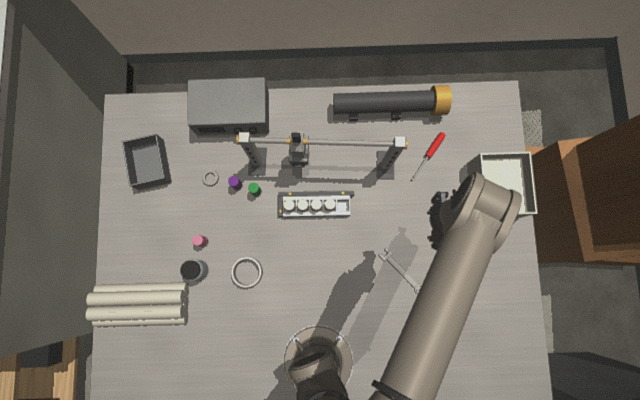

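Run:
```python
from h import *
PK=boxl(-33,33,-113,113,0,36)[1:2]
S=boxl(-33,33,113,129,0,30)[1:2]+boxl(33,49,-129,129,0,30)[1:2]
PL=[[(18*np.cos(a),y+18*np.sin(a),78) for a in np.linspace(0,6.3,30)] for y in(-45,0,45,90)]
p=(510.2,-9.3,-.01)
t=Cam("top");crop(t.img,270,180,370,230,7,"t33.png",ov(t,p,PL));crop(t.img,270,180,370,230,7,"t33n.png")
s=Cam("side");crop(s.img,280,180,350,270,6,"s33.png",ov(s,p,PL));crop(s.img,280,180,350,270,6,"s33n.png")
a=[cv2.imread(f"pics/{x}.png") for x in("t33","t33n")];cv2.imwrite("pics/t33x.png",np.vstack(a)[:600])
a=[cv2.imread(f"pics/{x}.png") for x in("s33","s33n")];cv2.imwrite("pics/s33x.png",np.hstack(a)[:, :800])
crop(s.img,220,130,290,220,6,"s34.png")
```

```text
(no output)
```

View pics/t33n.png

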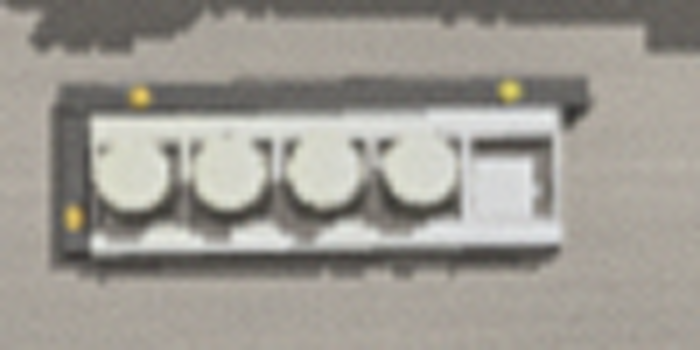

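View pics/t33.png

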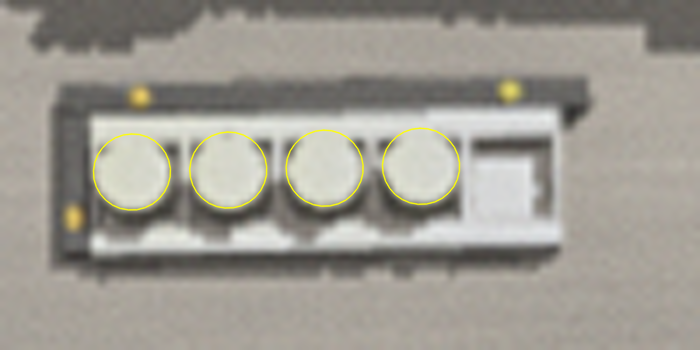

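View pics/s33x.png

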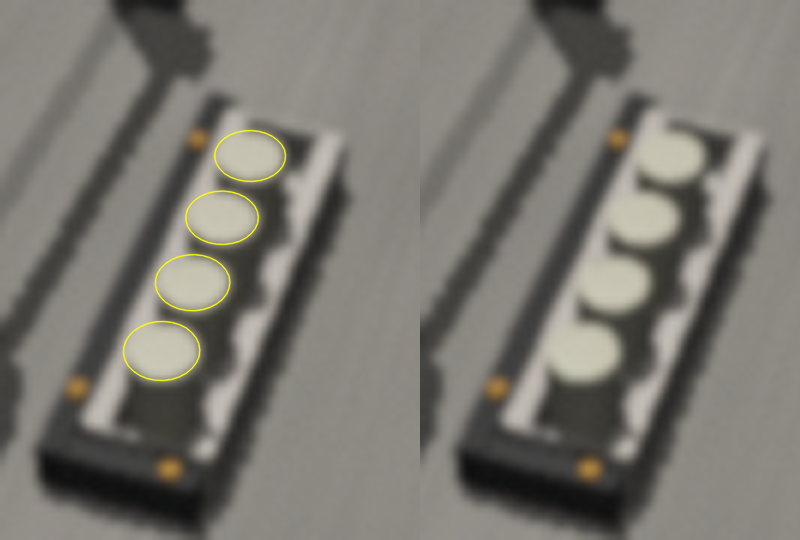

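View pics/s34.png

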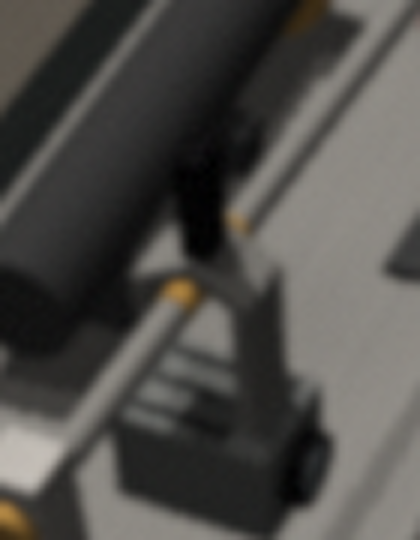

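>>> step_arm(plan=[[[0,0,0],0,90],[[0,0,0],0,90],[[0,0,0],0,90],[[0,0,0],0,90],[[0,0,0],0,90],[[0,0,0],0,90],[[0,0,0],0,90],[[0,0,0],0,90],[[0,0,0],0,90],[[0,0,0],0,90],[[0,0,0],0,90],[[0,0,0],0,90],[[0,0,0],0,90],[[0,0,0],0,90],[[0,0,0],0,90],[[0,0,0],0,90]])

```text
time: 48.38
ee_pos: [398.0, -293.5, 392.6]
tool_rot: [0.728, 0.685, -0.0, 0.0]
ft_force: [-0.1, -0.3, 0.4]
opening: 55.3
```

Run:
```python
from h import *
t=Cam("top");s=Cam("side")
b=cv2.imread("pics/t32f.png");d=cv2.absdiff(t.img,b).max(2)[100:260,180:380];print((d>40).sum())
crop(t.img,180,100,380,260,4,"t35.png")
```

```text
8
```

View pics/t35.png

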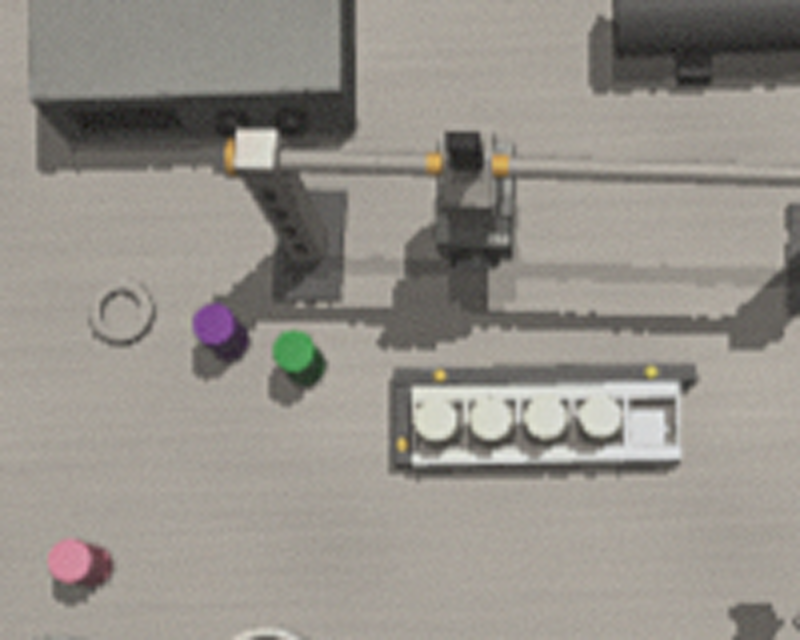

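All steady: the head is centred on the band, four plugs are in, and the block is home.

```bash
python3 -c "
from plant import ctrl
print(ctrl.finish_job())"
```

```text
the job is handed in; nothing more can be done
None
```

The job is done and handed in at about 48 s of the 210 s allowed.

- **Block:** I pushed it against the back bar (about 17 N of contact), then along it against the side bar (about 20 N). The last pictures show it still flush with both bars.
- **Plugs:** Four white plugs were present, and each stands in its own pocket. They stopped at the expected floor height, and in both views their tops match a model at 78 mm, which is full depth. The empty pocket is the right-hand one. I left the green, purple and pink look-alikes alone.
- **Camera head:** I hung it about 125 mm right of the rail's middle, lens towards the robot, then slid it along the rail without lifting it off and let go. About 4 mm of brass shows on each side of its grip tab in the top view, so the hook is centred to within about 1 mm.

The last two top pictures, about 1.5 s apart, showed nothing moving, and the robot was touching nothing.

**Disagreements in the checks:**
- The two cameras placed the band's middle about 3 mm apart (y = 41.4 and 44.2 mm), so I judged the centring from the brass showing on each side.
- My first correction while seating the hook went the wrong way and raised the force to about 11 N. I reversed it before sliding.
- Once let go, the head settled with a tilt of a few millimetres at its housing.

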